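# Clamp the vial rack on the shaker

## Robot

A 6-joint arm with a two-finger parallel gripper is mounted at the origin on the work surface. World frame = base frame: x ahead of the robot, y to its left, z up, the work surface at z = 0. Lengths are in m, angles in rad, forces in N, time in s.
With the tool pointing down it reaches from about 0.3 to 1 m from the base axis. Payload 5.1 kg.
Tool frame: the origin (TCP) lies at the very end of the fingers, on their centre line; the grasp point (between the pads) lies 19 mm behind it; z points along the fingers, y is the direction in which the jaws open and shut (so a half turn about z gives the same grasp; the last joint's range is limited). The gripper opens to 95 mm and grips with 3 to 60 N. Pads are 20 mm wide; open, the fingers measure 119 mm over their backs; the gripper's body (75 mm by 180 mm) begins 59 mm behind the grasp point.
Start: joints at [-0.083, 0.124, 1.65, -0, 1.367, -0.083], TCP at [0.65, -0, 0.215] pointing down, gripper open.
Joint ranges: [-2.61, 2.61], [-1.02, 2.33], [0.03, 2.71], [-1.35, 4.49], [0.32, 2.68], [-2.91, 2.91]. Speed limits (rad/s): [2.57, 2.57, 3.14, 3.14, 3.14, 3.14].

## Interface

Orientations are given as a rotation vector (axis times angle).
In Python, from cell import get_state, get_image, camera_model, bot, finder gives the robot as it stands. The module is installed in compiled form; this text tells all that it offers.
- The arm moves only by the tool play_rows, never from a script. Its argument "rows" is a list of rows, each a list of 3 entries, a list of its own where there are three numbers: the shift along the tool's x, y, z in mm, then the turn, a rotation vector about the tool's x, y, z in rad, then the finger opening in mm, from 0 to 95.1. In form: [[[tx, ty, tz], [ax, ay, az], claw], ...]. A call has 1 to 12 rows; each row is the pose to reach, as a shift and turn from the pose measured when the call began, along the tool's axes at that moment; what a row does not reach only later rows make up. A row lasts 1/10 s, in which the tool goes at most 50 mm and 8.59 degrees, less where a joint would pass 70% of its speed; a pose out of reach is approached as far as the arm can. A call with a gripper value outside its range is refused whole. The fingers move at their own pace and stop on an object; the grip force is fixed at half the most. Time passes only in rows, so rows that repeat a pose let the fingers close. It gives the time, the measured TCP pose, the force and the opening at its end, in the units of the state.
- get_state(): the state, without advancing time (a new reading comes with each control period).
- get_image(name): name is "scene" or "side" or "wrist"; returns (picture, depth): 420x560x3 uint8, blue, green, red; 420x560 float32, m along the optical axis (not along the pixel's ray), 0 where there is no reading.
- camera_model(name): a dict with "camera_matrix" (3x3 intrinsics, pixels), "rvec" (rotation vector, rad) and "tvec" (3), from world to camera coordinates, as OpenCV has them. Camera axes: x right, y down, z forward; pixel columns grow to the right and rows downward; lengths in m; the calibration is good to about 2 mm. A picture is of the moment at which its call begins: read the wrist's pose just before it. camera_model takes no time and is no camera call; for the wrist camera it gives the pose at the moment of the call.
- bot.hand_in(): hands the job in, once; it reports no verdict.
Trained networks look in the newest picture that a camera, given by its name, has taken for a name from the list of things; names that differ only in an ending like _2 or _b are one class to them, and where a whole thing is asked for, a point or a joint stands for the part that bears it (a point fixed in the world has none). Each returns a list of dicts, best first, with "confidence" (0 to 1); they miss things now and then, are a little off and sometimes report something else, mostly with a low value. They report only what shows in the picture. A call takes as long as a camera call. They do not tell look-alikes from the thing itself.
- finder.spot_in(camera, label): "location" ([x, y, z] in m, in world coordinates, good to about 4 mm: the middle of the surface that is visible of it).
The state is a dict: "time_s": time; "joint_pos": joint angles; "qvel": joint speeds; "effort": joint torques, N m; "tool_pos": TCP position; "ee_rot": TCP orientation; "force": force on the tool from outside, world axes, zero at the start; "ft_torque": the same for the moment, N m; "gripper_width": opening from 0.0 (shut) to 1.0 (fully open).
Only numpy, scipy, OpenCV 4.12 (cv2) and the standard library are available. Lean on these libraries where they do the work, as an engineer would, in place of code of your own. Each camera call takes 0.05 s, during which the arm holds its last target.

## Task

Clamp the vial rack on the orbital shaker: swing the cam lever out all the way to free the clamp bar, push the bar forward until it holds the rack squarely and snugly against the fixed far bar, then swing the lever back all the way to lock it. Work with the fingertips on the lever and the bar only: let the bar move the rack, lift nothing, and leave everything else on the bench where it is.

Things in the scene. Friction and masses are not known exactly. Their poses are not given: they have to be found in the camera images.
- shaker: Orbital shaker: white housing, aluminium platform 300 (x) x 350 (y) mm, top 125 mm above the bench. Fixed. Origin on the bench under the platform's middle; x points to the far side (the way the clamp bar is pushed), y left, z up. Steel rails 22 mm high along both sides, inner faces at y = +-150 mm. The fixed bar stands across the far side: rubber face at x = +122 mm, top 40 mm above the platform.
- fence_face (a point): The middle of the rubber face (towards -x of the shaker) of the fixed far bar, 21 mm above the platform.
- clamp_bar (a joint): Slide of the clamp bar along shaker x, m: 0 at the back, growing forward, track end 0.12; its rubber face is at shaker x = -0.050 + this. Starts at 0 to 0.02. The bar spans the platform (294 mm along y), is 18 mm thick and reaches 2 to 40 mm above the platform. Freed it slides at about 5 N (up to 10 N with the rack) and stays where left; locked, a 20 N push only creeps it a few mm.
- bar_back (a point): The middle of the clamp bar's flat aluminium back (the face towards the robot), 21 mm above the platform, 18 mm behind its rubber face. The place to push; the back is bare from 85 mm right to 145 mm left of here.
- bar_face (a point): The middle of the clamp bar's rubber face (towards the rack), 21 mm above the platform.
- cam_lever (a joint): Angle of the eccentric lock, rad, anticlockwise from above. 0 (stop): locked, cam lobe pressing the brake shoe on the right rail, lever 0.35 to the left of the shaker's -x. 1.75 (stop): cam's low point, lever 1.40 to the right of -x. Shoe lets go by 0.6. Starts at 0 to 0.05, stays where left. Turns at 1 N, in and out of lock at some 5 N; leaning on the outer stop drags the freed bar along.
- lever_pivot (a point): Upright axis of cam and lever at the lever's mid height, 56 mm above the platform. It rides on the clamp bar near its right end: 42 mm behind the rubber face, 122 mm right of the middle. Round black hub 28 mm across, 48 to 64 mm above the platform; the steel cam plate is below it, beside the rail.
- lever_tip (a point): Centre of the round end (20 mm across) of the lever, 90 mm from lever_pivot, same height. The lever is a level bright aluminium bar 14 mm wide, 50 to 62 mm above the platform, with 10 mm or more free beneath it, so a fingertip standing beside it can push it sideways.
- vial_rack: White vial rack, loose, 0.3 to 0.55 kg, 100 (x) x 200 (y) mm, block 30 mm high, capped vials fixed in it to 48 mm. Origin at the centre of its underside. It stands on the platform, 12 to 35 mm short of the fixed bar and askew by up to 0.08 rad, 7 mm or more in front of the clamp bar. Clamped home, its centre is at shaker x = +72 mm.
- loose_vial: Small capped vial, 20 mm across, 47 mm high, standing on the bench in front of the shaker; origin under its centre. Leave alone.
- spare_vial: A second such vial on the bench in front of the shaker. Leave alone.
- marker_pen: Marker pen, 135 mm long (along its x), 13 mm thick, lying on the bench; origin under its middle. Leave alone.
- glass_jar: Open glass jar, 68 mm across, 85 mm high, on the bench; origin under its centre. Leave alone.
- tube_rack: Dark blue microtube rack, 85 x 220 mm, 37 mm high, on the bench left of the shaker; origin under its centre. Leave alone.
- wash_bottle: White bottle, 64 mm across, 170 mm high, on the bench to the left; origin under its centre. Leave alone.
- reagent_bottle: Amber bottle, 70 mm across, 130 mm high, on the bench to the right; origin under its centre. Leave alone.
Not all that is in view belongs to the job. What is shaped like the vial_rack but red or yellow is not meant.

How it is judged:
On the way, in this order (a step that is already met when the one before it is completed fails the run):
1. the cam lever is swung out to its low point before the bar is pushed: lever past 1.6 rad with the bar still within 20 mm of where it started (value of joint cam_lever above 1.6 rad and distance of bar_face from where it was at the start of the episode below 0.02 m), for 0.1 s.
2. with the cam still low (lever past 1.2 rad), the bar is pushed forward until the rack is within 3 mm of the fixed bar, the clamp bar within 3 mm of the rack, and the rack square to within 0.03 rad (value of joint cam_lever above 1.2 rad and x of vial_rack in the frame of shaker above 0.069 m and x of bar_face in the frame of vial_rack above -0.053 m and angle between the x axis of vial_rack and the x axis of shaker, either way round below 0.03 rad), for 0.1 s.
3. the lever is swung back to the locked stop, within 0.15 rad (value of joint cam_lever below 0.15 rad), for 0.2 s.
At the end, for the whole second after the job is handed in: The lever is at its locked stop (within 0.15 rad), the rack stands flat and at rest on the platform, square to within 0.03 rad, no more than 3 mm from the fixed bar and the clamp bar no more than 3 mm from the rack (value of joint cam_lever below 0.15 rad and x of vial_rack in the frame of shaker above 0.069 m and x of bar_face in the frame of vial_rack above -0.053 m and angle between the x axis of vial_rack and the x axis of shaker, either way round below 0.03 rad and z of vial_rack in the frame of shaker below 0.128 m and angle between vial_rack's own z axis and vertical below 0.03 rad and linear speed of vial_rack below 0.01 m/s); the robot touches nothing.
It fails at once if the rack is lifted (8 mm) or tipped (0.15 rad) (z of vial_rack in the frame of shaker above 0.133 m or angle between vial_rack's own z axis and vertical above 0.15 rad).
It fails at once if the robot pushes on the rack or its vials itself (over 2 N) (contact force between any of the fingers, the arm and vial_rack above 2 N).
It fails at once if a bystander is moved by more than 25 mm (distance of any of loose_vial, spare_vial, marker_pen, glass_jar, tube_rack, wash_bottle, reagent_bottle from where it was at the start of the episode above 0.025 m).
It also fails if it takes over 58 s, if anything falls off the work surface, if the arm or the gripper's body presses on something with over 40 N, if the wrist force passes 120 N, or if a joint passes its speed limit or range.

## Working session

There is one attempt and no reset: what is moved stays moved. The work goes in short steps, Python scripts to look and compute and a tool call to move; the robot and the scene stay as the last step left them, time stands still between calls to the robot, and variables do not carry over. Pictures are saved under pics/ and viewed, and the job is handed in when it is done.

Besides the shell and the picture viewer there is one more tool, called by a JSON object that holds its "name" and its "arguments". play_rows: Moves the arm, as the interface text tells. Its arguments: {"type":"object","properties":{"rows":{"type":"array"}},"required":["rows"]}

```bash
mkdir -p pics; cat > h.py <<'E'
import numpy as np,cv2
from cell import get_state,get_image,camera_model,bot,finder
def cm(n):
    m=camera_model(n);K=np.array(m["camera_matrix"]);R=cv2.Rodrigues(np.array(m["rvec"],float))[0];t=np.array(m["tvec"],float).ravel();return K,R,t
def unproj(n,d,u,v,M=None):
    K,R,t=M or cm(n);z=d[int(v),int(u)];p=np.linalg.inv(K)@[u,v,1]*z;return R.T@(p-t)
def proj(n,p,M=None):
    K,R,t=M or cm(n);q=K@(R@np.array(p,float)+t);return q[:2]/q[2]
E
python3 - <<'E'
from h import *
print(get_state())
for n in ("scene","side","wrist"):
    im,d=get_image(n);cv2.imwrite(f"pics/{n}0.png",im);np.save(f"{n}0.npy",d)
    K,R,t=cm(n);print(n,-R.T@t,R[2])
E
```

```text
{'time_s': 0.0, 'joint_pos': array([-8.26058613e-02,  1.24510672e-01,  1.65163506e+00,  1.67947991e-07,
        1.36745948e+00, -8.25942755e-02]), 'qvel': array([-0.00136786,  0.00028098, -0.00022123,  0.00050289, -0.00209632,
        0.00052741]), 'effort': array([-6.25927078e-04, -4.17603564e+01, -3.59935069e+01,  7.73367751e-02,
        4.92534391e-02, -1.75303944e-04]), 'tool_pos': array([6.49383939e-01, 1.81771017e-05, 2.13406439e-01]), 'ee_rot': array([-2.22036795e+00, -2.22034215e+00,  2.04214120e-03]), 'force': array([-0.82150093,  0.71244439, -0.40261396]), 'ft_torque': array([ 0.03886747, -0.04647131, -0.03653032]), 'gripper_width': 1.00005678463917}
scene [2.01208989 0.12048276 1.14890346] [-0.82636833 -0.05883232 -0.56004834]
side [ 0.13099692 -0.85366331  0.88824752] [ 0.32200982  0.71323148 -0.62258375]
wrist [0.6493084  0.06666225 0.38476887] [-0.00211343 -0.23588699 -0.9717782 ]
```

View pics/scene0.png

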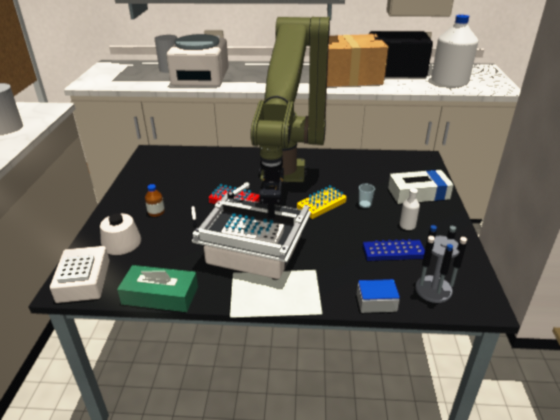

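View pics/side0.png

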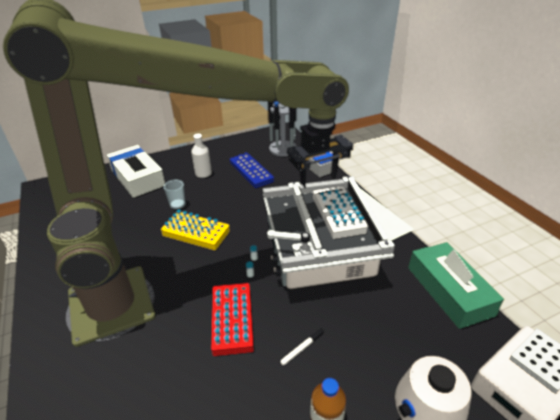

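View pics/wrist0.png

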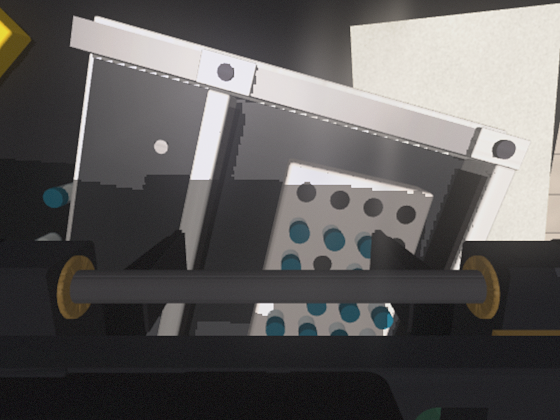

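```bash
python3 - <<'E'
from h import *
for n in ("side","scene"):
    for l in ("shaker","clamp_bar","bar_back","bar_face","lever_pivot","lever_tip","fence_face","vial_rack","loose_vial","spare_vial","marker_pen"):
        r=finder.spot_in(n,l)
        print(n,l,[(np.round(q["location"],3),round(q["confidence"],2),np.round(proj(n,q["location"]))) for q in r[:3]])
im=cv2.imread("pics/side0.png")
cv2.imwrite("pics/side0c.png",cv2.resize(im[165:300,230:400],None,fx=4.5,fy=4.4,interpolation=cv2.INTER_CUBIC))
im=cv2.imread("pics/scene0.png")
cv2.imwrite("pics/scene0c.png",cv2.resize(im[165:285,180:330],None,fx=5,fy=5,interpolation=cv2.INTER_CUBIC))
print(get_state()["time_s"])
E
```

```text
side shaker [(array([ 0.582, -0.166,  0.123]), 0.81, array([325., 245.]))]
side clamp_bar [(array([ 0.542, -0.148,  0.158]), 0.79, array([309., 236.])), (array([ 0.39 , -0.075,  0.032]), 0.2, array([250., 269.]))]
side bar_back [(array([ 0.543, -0.142,  0.162]), 0.88, array([309., 234.]))]
side bar_face [(array([ 0.538, -0.144,  0.163]), 0.55, array([307., 234.]))]
side lever_pivot [(array([ 0.5  , -0.156,  0.189]), 0.75, array([297., 234.])), (array([ 0.664, -0.096,  0.155]), 0.62, array([338., 214.]))]
side lever_tip [(array([ 0.499, -0.162,  0.188]), 0.61, array([298., 235.])), (array([ 0.584, -0.166,  0.122]), 0.3, array([325., 245.]))]
side fence_face [(array([ 0.576, -0.166,  0.129]), 0.8, array([323., 244.])), (array([ 0.5  , -0.158,  0.185]), 0.35, array([297., 235.]))]
side vial_rack [(array([ 0.282, -0.228,  0.028]), 0.97, array([233., 322.])), (array([ 0.666, -0.097,  0.153]), 0.71, array([339., 214.])), (array([0.294, 0.164, 0.029]), 0.7, array([195., 230.]))]
side loose_vial [(array([0.278, 0.354, 0.059]), 0.59, array([175., 194.])), (array([ 0.392, -0.074,  0.031]), 0.4
[... 420 characters left out ...]
ay([ 0.577, -0.096,  0.159]), 0.58, array([248., 209.]))]
scene bar_face [(array([ 0.577, -0.096,  0.152]), 0.89, array([248., 211.]))]
scene lever_pivot [(array([ 0.504, -0.156,  0.192]), 0.56, array([234., 191.]))]
scene lever_tip [(array([ 0.503, -0.157,  0.184]), 0.73, array([234., 192.]))]
scene fence_face [(array([ 0.73 , -0.084,  0.127]), 0.58, array([247., 242.]))]
scene vial_rack [(array([0.315, 0.184, 0.028]), 0.83, array([322., 202.])), (array([ 0.581, -0.099,  0.159]), 0.74, array([247., 210.])), (array([ 0.698, -0.062,  0.154]), 0.63, array([253., 230.]))]
scene loose_vial []
scene spare_vial []
scene marker_pen [(array([ 0.43 , -0.352,  0.011]), 0.47, array([193., 217.]))]
1.25
```

View pics/side0c.png

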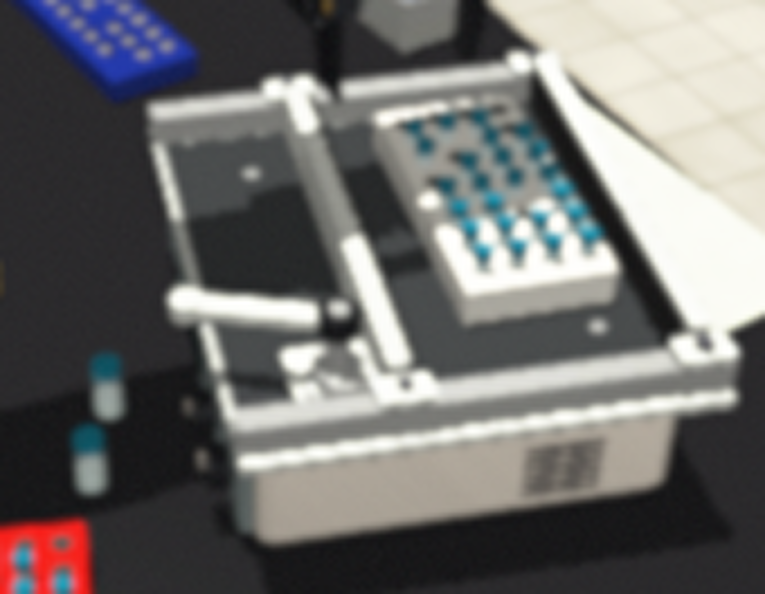

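View pics/scene0c.png

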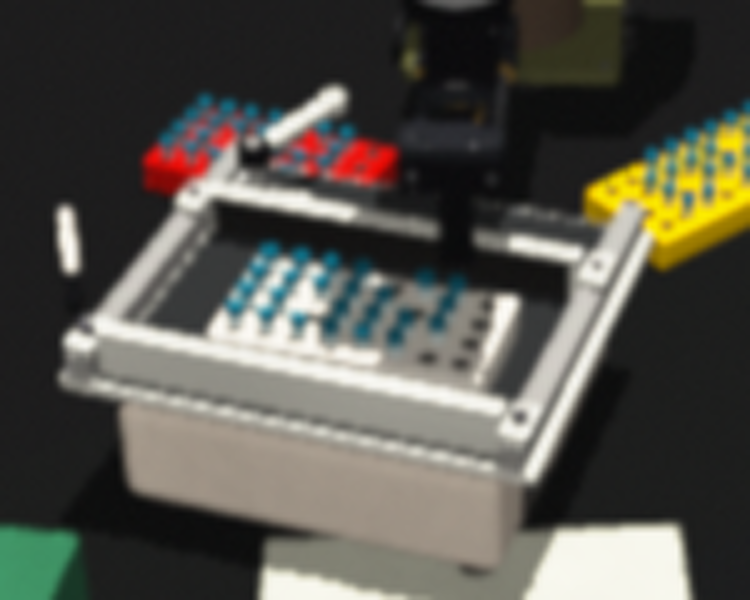

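```bash
python3 - <<'E'
from h import *
S=3 # px/…: 1px=  0.75mm
out=np.zeros((600,720,3),np.uint8)
x0,y0=0.40,-0.27; s=1/0.0008
C=[]
for n in ("side","scene","wrist"):
    im=cv2.imread(f"pics/{n}0.png");d=np.load(f"{n}0.npy").astype(float)
    K,R,t=cm(n)
    v,u=np.mgrid[0:420,0:560];P=np.stack([u,v,np.ones_like(u)],-1).reshape(-1,3)@np.linalg.inv(K).T*d.reshape(-1,1)
    W=(P-t)@R
    ok=(d.ravel()>0)&(W[:,2]>0.11)&(W[:,2]<0.2)
    W=W[ok];C.append((n,W))
    if n=="wrist":continue
    for w in W:
        c=int((0.21-w[1])*s);r=int((0.88-w[0])*s)
        if 0<=r<600 and 0<=c<720:
            z=w[2]
            col=(120,120,120) if z<.132 else (0,255,0) if .141<z<.152 else (0,0,255) if .158<z<.170 else (255,255,0) if .170<=z<.182 else (255,0,255) if z>=.182 else (60,60,60)
            cv2.circle(out,(c,r),1,col,-1)
for k in range(7):
    cv2.putText(out,f"{.88-k*.08:.2f}",(0,k*100+10),0,.4,(255,255,255))
cv2.imwrite("pics/top.png",out)
np.savez("cloud.npz",**{n:W for n,W in C})
E
```

```text
(no output)
```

View pics/top.png

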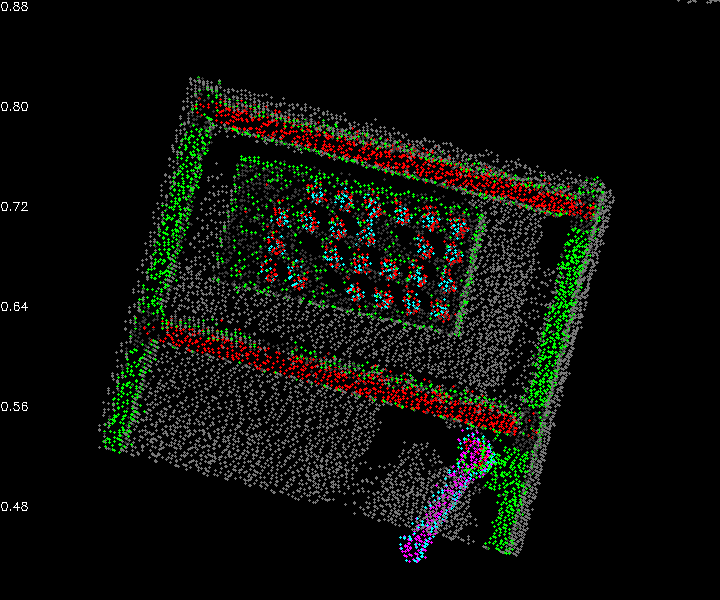

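```bash
cat > fit.py <<'E'
from h import *
Z=np.load("cloud.npz");W=np.vstack([Z["side"],Z["scene"]])
w=W[(W[:,2]>.158)&(W[:,2]<.170)]
# initial yaw
yaw=-0.255
def fitline(P):
    l=cv2.fitLine(P[:,:2].astype(np.float32),cv2.DIST_HUBER,0,.001,.001).ravel();return l
for it in range(3):
    ex=np.array([np.cos(yaw),np.sin(yaw)]);ey=np.array([-ex[1],ex[0]])
    a=W[:,:2]@ex;b=W[:,:2]@ey;z=W[:,2]
    red=(z>.159)&(z<.169)
    if it==0:
        h,e=np.histogram(a[red],bins=np.arange(.4,.9,.004))
        print([(round(x,3),k) for x,k in zip(e,h) if k>40])
    h,e=np.histogram(a[red],bins=np.arange(.4,.9,.004))
    pk=e[np.argmax(np.where(e>.7,h,0)[:len(h)] if False else h*(e[:-1]>.7))]+.002
    pc=e[np.argmax(h*(e[:-1]<.66))]+.002
    L1=fitline(W[red&(abs(a-pk)<.016)]);L2=fitline(W[red&(abs(a-pc)<.016)])
    ys=[np.arctan2(-l[0]*np.sign(l[1]),abs(l[1])) for l in(L1,L2)]
    print("yaw",ys)
    yaw=np.mean(ys)
ex=np.array([np.cos(yaw),np.sin(yaw)]);ey=np.array([-ex[1],ex[0]])
a=W[:,:2]@ex;b=W[:,:2]@ey
for nm,p in(("fence",pk),("clamp",pc)):
    m=red&(abs(a-p)<.02);print(nm,np.percentile(a[m],[2,10,50,90,98]),np.percentile(b[m],[1,99]))
g=(z>.143)&(z<.151)
h,e=np.histogram(b[g],bins=np.arange(-.2,.35,.003));print([(round(x,3),k) for x,k in zip(e,h) if k>60])
for s in(0,1):
    bb=b[g]; mid=np.median(b[z<.132]); 
    m=bb[bb>mid+.12] if s else bb[bb<mid-.12]
    print("rail",np.percentile(m,[2,10,50,90,98]))
pl=(z>.12)&(z<.130);print("plat",np.percentile(a[pl],[1,99]),np.percentile(b[pl],[1,99]),np.median(z[pl]))
lv=z>.178;P=W[lv&(a<pc-.01)];print("lever",fitline(P),np.median(P[P[:,2]>.184,2]))
ar=P[:,:2]@ex;br=P[:,:2]@ey;print("ab",ar.min(),ar.max(),br.min(),br.max())
E
python3 fit.py
```

```text
[(np.float64(0.564), np.int64(115)), (np.float64(0.568), np.int64(123)), (np.float64(0.572), np.int64(125)), (np.float64(0.576), np.int64(116)), (np.float64(0.58), np.int64(100)), (np.float64(0.744), np.int64(75)), (np.float64(0.748), np.int64(149)), (np.float64(0.752), np.int64(127)), (np.float64(0.756), np.int64(154)), (np.float64(0.76), np.int64(123)), (np.float64(0.764), np.int64(50))]
yaw [np.float32(-0.257755), np.float32(-0.25700948)]
yaw [np.float32(-0.2598427), np.float32(-0.26074988)]
yaw [np.float32(-0.2626949), np.float32(-0.26405352)]
fence [0.74368067 0.74662169 0.75514367 0.76344255 0.76811162] [-0.06558024  0.24424137]
clamp [0.56340844 0.56550907 0.5734527  0.58215792 0.58744626] [-1.04664584  1.55978242]
[(np.float64(-0.077), np.int64(146)), (np.float64(-0.074), np.int64(95)), (np.float64(-0.071), np.int64(103)), (np.float64(-0.068), np.int64(107)), (np.float64(-0.065), np.int64(99)), (np.float64(-0.062), np.int64(94)), (np.float64(-0.059), np.int64(63)), (np.float64(0.241), np.int64(63)), (np.float64(0.244), np.int64(74)), (np.float64(0.247), np.int64(61)), (np.float64(0.256), np.int64(68))]
rail [-1.93420416 -1.19887059 -0.07150724 -0.05929289 -0.05519415]
rail [0.19448683 0.23989666 0.78965436 2.10741646 2.30345943]
plat [-0.87799468  2.10821958] [-1.73065284  2.25375694] 0.12451885761007395
lever [ 0.02126875 -0.9997738  -0.62616616 -0.26018792] 0.1869966286321714
ab -1.5876355642623856 0.558508656870767 -2.0624602326238675 1.7282407909542175
```

```bash
sed -i 's/^w=W.*/W=W[(W[:,0]>.40)\&(W[:,0]<.86)\&(W[:,1]>-.26)\&(W[:,1]<.18)]/' fit.py; python3 fit.py
```

```text
[(np.float64(0.564), np.int64(113)), (np.float64(0.568), np.int64(122)), (np.float64(0.572), np.int64(122)), (np.float64(0.576), np.int64(111)), (np.float64(0.58), np.int64(97)), (np.float64(0.744), np.int64(75)), (np.float64(0.748), np.int64(148)), (np.float64(0.752), np.int64(123)), (np.float64(0.756), np.int64(152)), (np.float64(0.76), np.int64(122)), (np.float64(0.764), np.int64(50))]
yaw [np.float32(-0.26232466), np.float32(-0.260797)]
yaw [np.float32(-0.26232466), np.float32(-0.26244992)]
yaw [np.float32(-0.26232466), np.float32(-0.26244992)]
fence [0.7437301  0.74663409 0.75518997 0.76345317 0.76810845] [-0.05726332  0.23943282]
clamp [0.56392934 0.56566786 0.57335682 0.58183857 0.58619976] [-0.05693298  0.23473345]
[(np.float64(-0.077), np.int64(121)), (np.float64(-0.074), np.int64(80)), (np.float64(-0.071), np.int64(109)), (np.float64(-0.068), np.int64(89)), (np.float64(-0.065), np.int64(84)), (np.float64(-0.062), np.int64(85)), (np.float64(0.241), np.int64(74)), (np.float64(0.244), np.int64(65)), (np.float64(0.247), np.int64(68)), (np.float64(0.256), np.int64(62))]
rail [-0.07798733 -0.07637208 -0.06823625 -0.05880319 -0.05532527]
rail [0.19156531 0.20756622 0.24650807 0.25811163 0.26090081]
plat [0.4734243  0.77516453] [-0.08359032  0.2638567 ] 0.12458397310782338
lever [ 0.8194862  -0.5730989   0.4815437  -0.14945047] 0.1868028738887671
ab 0.44650711605204635 0.5584678229486342 -0.04773472501596728 0.007534303586925468
```

{"name": "play_rows", "arguments": {"rows": [[[-13,-22,0],[0,0,0.04],0],[[-26,-44,0],[0,0,0.08],0],[[-39,-66,0],[0,0,0.12],0],[[-53,-88,0],[0,0,0.16],0],[[-66,-110,0],[0,0,0.2],0],[[-80,-132,0],[0,0,0.23],0],[[-93,-154,0],[0,0,0.262],0],[[-106,-176,0],[0,0,0.262],0],[[-106,-176,0],[0,0,0.262],0],[[-106,-176,0],[0,0,0.262],0]]}}

```text
time_s: 2.25
tool_pos: [0.4742, -0.1061, 0.215]
ee_rot: [2.493, 1.911, 0.002]
force: [-0.3, 0.1, 0.1]
gripper_width: 0.215
```

```bash
cat >> h.py <<'E'
YAW=-0.2624;C=np.array([.6260,-.0744])
EX=np.array([np.cos(YAW),np.sin(YAW)]);EY=np.array([-EX[1],EX[0]])
def sh(p): q=np.array(p[:2])-C; return np.round(np.array([q@EX,q@EY])*1000,1)
def rot(s): return cv2.Rodrigues(np.array(s["ee_rot"],float))[0]
def status():
    s=get_state();R=rot(s);print("t",round(s["time_s"],2),"TCP shaker",sh(s["tool_pos"]),"z",round(s["tool_pos"][2]*1000,1),"F sh",np.round([s["force"][:2]@EX,s["force"][:2]@EY,s["force"][2]],1),"grip",round(s["gripper_width"],3),"tool x/y in sh",np.round([R[:2,0]@EX,R[:2,0]@EY,R[:2,1]@EX,R[:2,1]@EY],3),"R2z",np.round(R[:,2],3))
    return s
E
python3 - <<'E'
from h import *
status()
for n in("side","wrist"):
    im,d=get_image(n);cv2.imwrite(f"pics/{n}1.png",im)
    if n=="side":cv2.imwrite("pics/side1c.png",cv2.resize(im[165:300,230:400],None,fx=4.5,fy=4.4,interpolation=cv2.INTER_CUBIC))
E
```

```text
t 2.25 TCP shaker [-138.4  -70. ] z 215.0 F sh [-0.3  0.   0.1] grip 0.215 tool x/y in sh [ 0.  1.  1. -0.] R2z [ 0.001 -0.    -1.   ]
```

View pics/side1c.png

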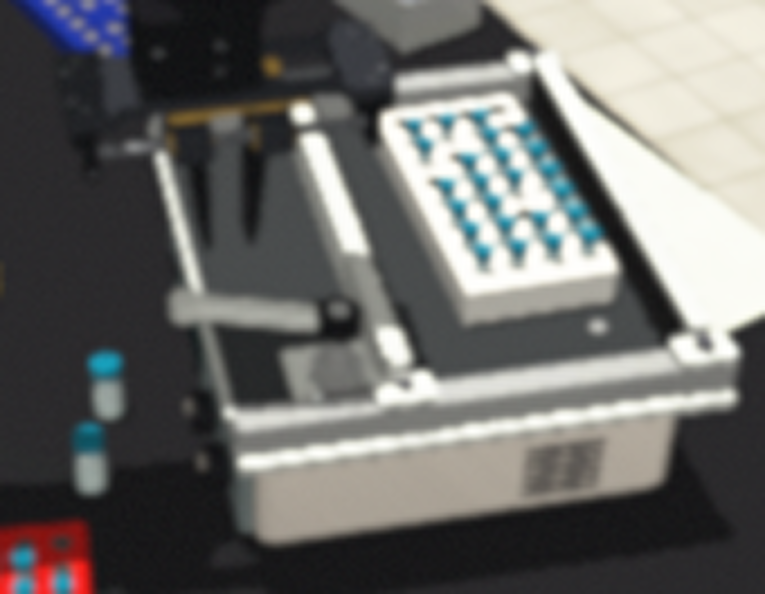

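View pics/wrist1.png

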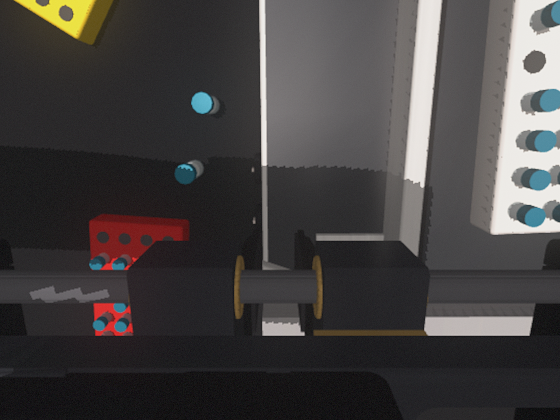

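{"name": "play_rows", "arguments": {"rows": [[[0,0,12],[0,0,0],0],[[0,0,24],[0,0,0],0],[[0,0,36],[0,0,0],0],[[0,0,46],[0,0,0],0],[[0,0,46],[0,0,0],0]]}}

```text
time_s: 2.85
tool_pos: [0.4733, -0.1052, 0.166]
ee_rot: [-2.489, -1.911, 0.003]
force: [-0.8, 0.0, 0.2]
gripper_width: 0.003
```

```bash
python3 - <<'E'
from h import *
status()
im,d=get_image("side");cv2.imwrite("pics/side2c.png",cv2.resize(im[165:300,230:400],None,fx=4.5,fy=4.4,interpolation=cv2.INTER_CUBIC))
import math
P=np.array([-83.5,-122]);r=70
for j in np.arange(0,1.80,.15):
    th=math.pi-.35+j;u=np.array([math.cos(th),math.sin(th)]);n=np.array([math.sin(th),-math.cos(th)])
    s=12*abs(n[0])+10*abs(n[1])+7
    q=P+r*u+s*n;print(round(j,2),np.round(q,1),"shift tx,ty",np.round([q[1]+70,q[0]+138.4],0))
E
```

```text
t 2.85 TCP shaker [-139.5  -69.4] z 166.0 F sh [-0.8 -0.2  0.2] grip 0.003 tool x/y in sh [-0.001  1.     1.     0.001] R2z [-0.004  0.002 -1.   ]
0.0 [-142.2  -78.7] shift tx,ty [-9. -4.]
0.15 [-148.3  -89.3] shift tx,ty [-19. -10.]
0.3 [-152.5 -100.9] shift tx,ty [-31. -14.]
0.45 [-155.  -110.9] shift tx,ty [-41. -17.]
0.6 [-156.2 -120.3] shift tx,ty [-50. -18.]
0.75 [-156.1 -130. ] shift tx,ty [-60. -18.]
0.9 [-154.6 -140. ] shift tx,ty [-70. -16.]
1.05 [-151.5 -150. ] shift tx,ty [-80. -13.]
1.2 [-146.7 -159.7] shift tx,ty [-90.  -8.]
1.35 [-140.3 -168.7] shift tx,ty [-99.  -2.]
1.5 [-132.2 -176.9] shift tx,ty [-107.    6.]
1.65 [-122.7 -183.8] shift tx,ty [-114.   16.]
```

View pics/side2c.png

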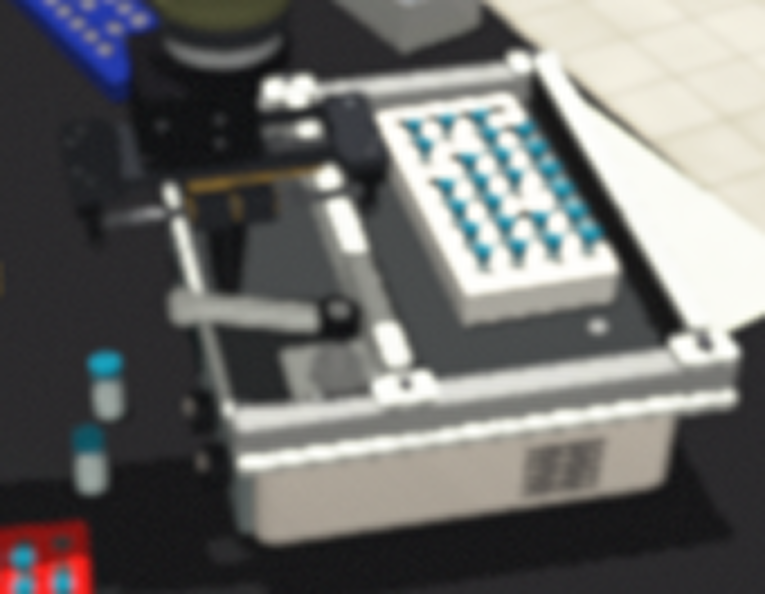

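{"name": "play_rows", "arguments": {"rows": [[[-9,-4,-2],[0,0,0],0],[[-14,-7,-2],[0,0,0],0],[[-19,-10,-2],[0,0,0],0],[[-25,-12,-2],[0,0,0],0],[[-31,-14,-2],[0,0,0],0],[[-41,-17,-2],[0,0,0],0],[[-50,-18,-2],[0,0,0],0],[[-60,-18,-2],[0,0,0],0],[[-70,-16,-2],[0,0,0],0],[[-70,-16,-2],[0,0,0],0]]}}

```text
time_s: 3.9
tool_pos: [0.4399, -0.1704, 0.1692]
ee_rot: [-2.492, -1.909, 0.004]
force: [0.3, -0.3, -0.2]
gripper_width: 0.002
```

```bash
python3 - <<'E'
from h import *
status()
im,d=get_image("side");cv2.imwrite("pics/side3c.png",cv2.resize(im[165:300,230:400],None,fx=4.5,fy=4.4,interpolation=cv2.INTER_CUBIC))
E
```

```text
t 3.9 TCP shaker [-154.8 -141. ] z 169.2 F sh [ 0.4 -0.2 -0.2] grip 0.002 tool x/y in sh [ 0.001  1.     1.    -0.001] R2z [-0.003  0.    -1.   ]
```

View pics/side3c.png

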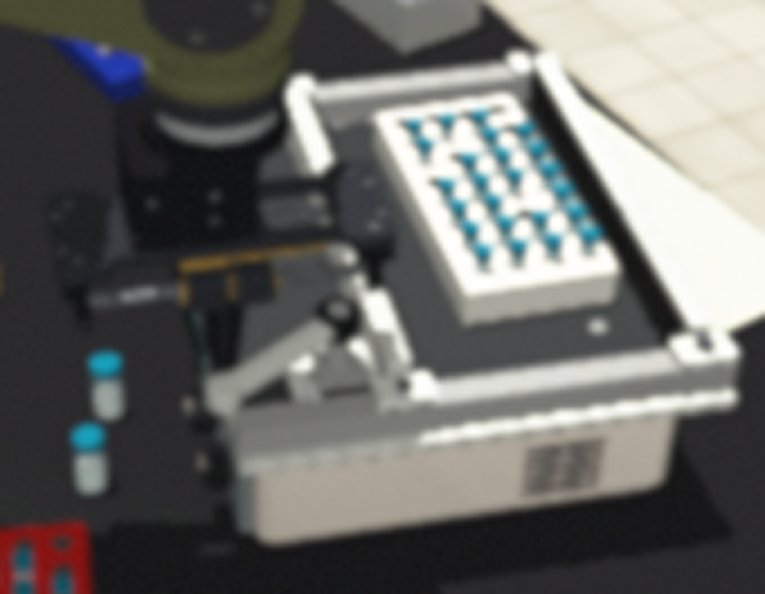

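{"name": "play_rows", "arguments": {"rows": [[[-9,3,0],[0,0,0],0],[[-19,8,0],[0,0,0],0],[[-28,14,0],[0,0,0],0],[[-36,22,0],[0,0,0],0],[[-43,32,0],[0,0,0],0],[[-45,37,0],[0,0,0],0],[[-45,37,0],[0,0,0],0]]}}

```text
time_s: 4.65
tool_pos: [0.4647, -0.2238, 0.169]
ee_rot: [-2.492, -1.91, 0.003]
force: [-0.0, 0.5, -0.5]
gripper_width: 0.004
```

```bash
cat >> h.py <<'E'
def cloud(names=("side","scene")):
    o=[]
    for n in names:
        im,d=get_image(n);d=d.astype(float);K,R,t=cm(n)
        v,u=np.mgrid[0:420,0:560];P=np.stack([u,v,np.ones_like(u)],-1).reshape(-1,3)@np.linalg.inv(K).T*d.reshape(-1,1)
        W=(P-t)@R;W=W[d.ravel()>0];q=W[:,:2]-C
        S=np.c_[q@EX*1000,q@EY*1000,W[:,2]*1000]
        o.append(S[(abs(S[:,0])<260)&(abs(S[:,1])<260)&(S[:,2]>110)&(S[:,2]<200)])
        if n=="side":cv2.imwrite(f"pics/side_{get_state()['time_s']:.2f}.png",cv2.resize(im[165:300,230:400],None,fx=4.5,fy=4.4,interpolation=cv2.INTER_CUBIC)); print(f"pics/side_{get_state()['time_s']:.2f}.png")
    return o
def top(S,fn):
    out=np.zeros((600,600,3),np.uint8)
    for x,y,z in S:
        c=int(300-y*1.2);r=int(300-x*1.2)
        if 0<=r<600 and 0<=c<600:
            col=(120,120,120) if z<132 else (0,255,0) if 141<z<152 else (0,0,255) if 158<z<170 else (255,255,0) if 170<=z<182 else (255,0,255) if z>=182 else (60,60,60)
            cv2.circle(out,(c,r),1,col,-1)
    cv2.imwrite(fn,out)
E
python3 - <<'E'
from h import *
status()
o=cloud();top(np.vstack(o),"pics/top4.png")
E
cp pics/side_4.*.png pics/s4.png
```

```text
t 4.65 TCP shaker [-117.  -186.1] z 169.0 F sh [-0.1  0.4 -0.5] grip 0.004 tool x/y in sh [ 0.001  1.     1.    -0.001] R2z [-0.003  0.    -1.   ]
pics/side_4.70.png
```

View pics/top4.png

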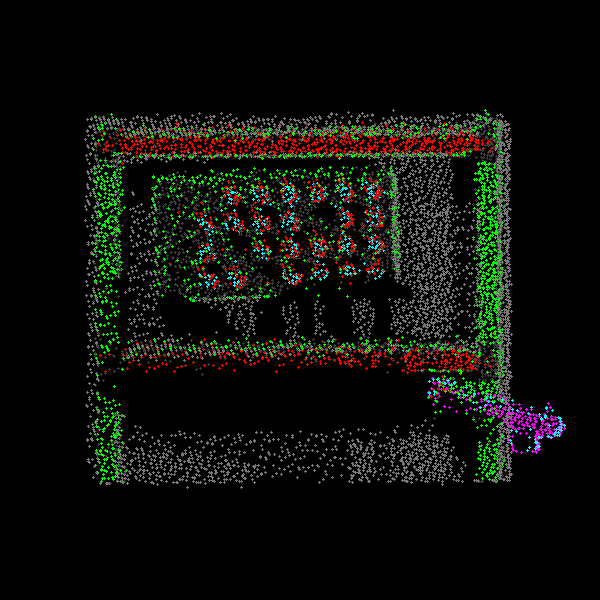

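View pics/s4.png

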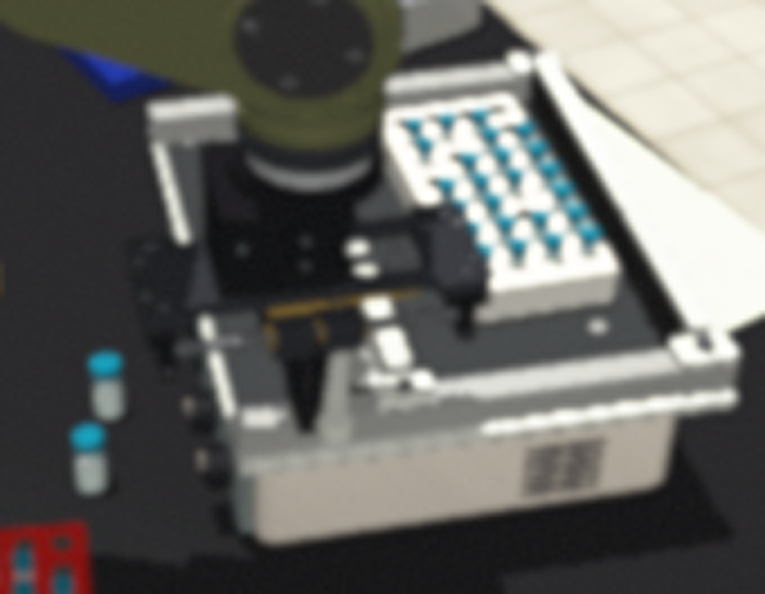

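{"name": "play_rows", "arguments": {"rows": [[[-1,2,0],[0,0,0],0],[[-1,4,0],[0,0,0],0],[[-1,4,0],[0,0,0],0]]}}

```text
time_s: 5.05
tool_pos: [0.4679, -0.225, 0.169]
ee_rot: [-2.491, -1.91, 0.003]
force: [0.0, -0.5, 0.8]
gripper_width: 0.003
```

```bash
cat >> h.py <<'E'
def lever(S):
    m=(S[:,2]>183)&(S[:,2]<190)&(S[:,1]<-110)&(S[:,0]<60)
    P=S[m]; return P
E
python3 - <<'E'
from h import *
status()
o=cloud()
for S in o:
    P=S[(S[:,2]>176)&(S[:,2]<191)&(S[:,1]<-180)&(S[:,1]>-235)]
    l=cv2.fitLine(P[:,:2].astype(np.float32),cv2.DIST_HUBER,0,.1,.01).ravel();print(len(P),P[:,0].min(),P[:,0].max(),P[:,1].min(),np.round(l,3))
    B=S[(S[:,2]>158)&(S[:,2]<169)&(S[:,0]<20)&(S[:,0]>-90)&(abs(S[:,1])<140)];print("bar",np.percentile(B[:,0],[2,50,98]))
S=np.vstack(o);top(S,"pics/top5.png")
E
```

```text
t 5.05 TCP shaker [-113.6 -186.5] z 169.0 F sh [ 0.2 -0.5  0.8] grip 0.003 tool x/y in sh [ 0.  1.  1. -0.] R2z [-0.003  0.    -1.   ]
pics/side_5.10.png
119 -122.50503227164594 -90.28468089883617 -220.915550687154 [   0.247    0.969 -102.893 -203.657]
bar [-59.0188806  -48.30309945  18.84627118]
44 -111.42802182162352 -83.48646989996324 -216.77306053991168 [ 1.30000e-02  1.00000e+00 -9.62480e+01 -1.99067e+02]
bar [-72.04327705 -45.66479509  14.72814667]
```

View pics/top5.png

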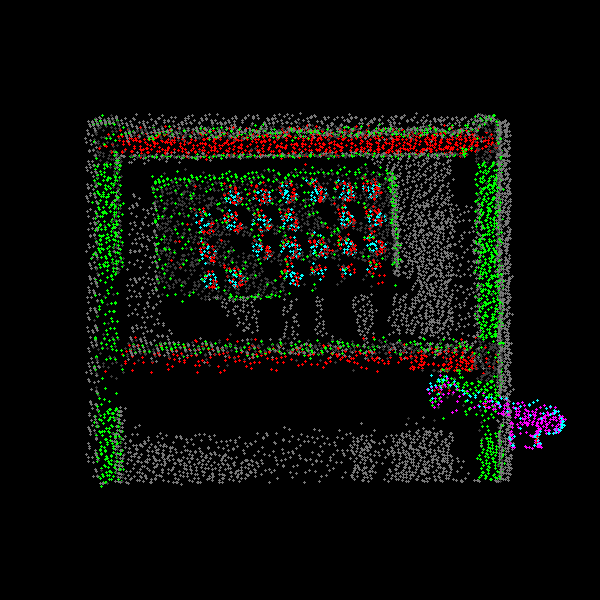

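{"name": "play_rows", "arguments": {"rows": [[[0,2,0],[0,0,0],0],[[0,4,0],[0,0,0],0],[[0,4,0],[0,0,0],0]]}}

```text
time_s: 5.45
tool_pos: [0.4717, -0.2261, 0.169]
ee_rot: [-2.491, -1.91, 0.004]
force: [-0.6, 0.1, -0.7]
gripper_width: 0.006
```

```bash
python3 - <<'E'
from h import *
status()
o=cloud()
S=np.vstack(o);top(S,"pics/top6.png")
im,d=get_image("wrist");cv2.imwrite("pics/w6.png",im)
E
cp pics/side_5.5*.png pics/s6.png
```

```text
t 5.45 TCP shaker [-109.6 -186.5] z 169.0 F sh [-0.6 -0.1 -0.7] grip 0.006 tool x/y in sh [ 0.  1.  1. -0.] R2z [-0.003  0.    -1.   ]
pics/side_5.50.png
```

View pics/top6.png

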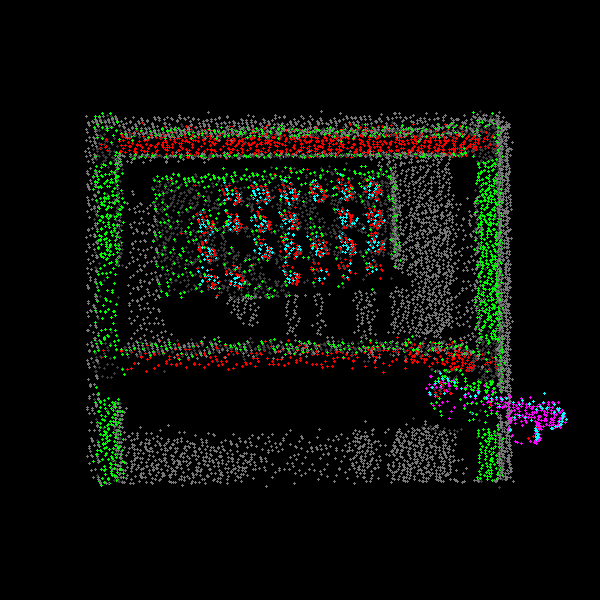

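View pics/s6.png

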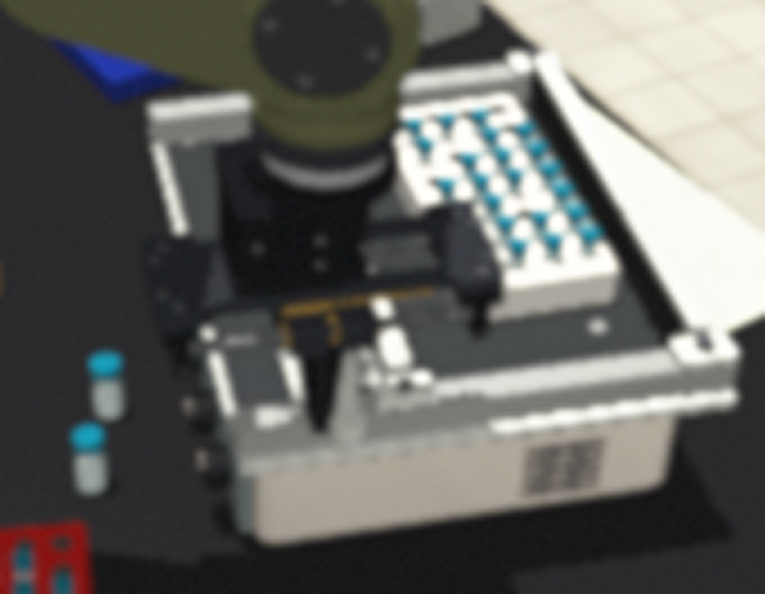

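View pics/w6.png

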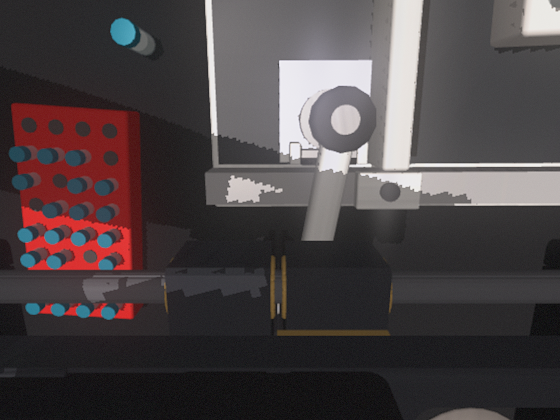

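```bash
python3 - <<'E'
from h import *
M=cm("wrist")
def onz(u,v,z):
    K,R,t=M;r=R.T@(np.linalg.inv(K)@[u,v,1]);c=-R.T@t;return c+r*(z-c[2])/r[2]
h=sh(onz(345,119,.189));l=sh(onz(319.5,238,.187));l2=sh(onz(326,200,.187))
print(h,l,l2,np.arctan2(-(l-h)[1],-(l-h)[0]),np.arctan2(-(l2-h)[1],-(l2-h)[0]))
print(proj("wrist",list(C+(-.0835)*EX-.122*EY)+[.189]))
im=cv2.imread("pics/w6.png");cv2.imwrite("pics/w6c.png",cv2.resize(im[50:250,250:450],None,fx=3,fy=3,interpolation=cv2.INTER_CUBIC))
E
```

```text
[ -82.4 -119.6] [ -91.3 -172.7] [ -88.9 -154.8] 1.404731619102136 1.3881942082371341
[342.1135696  124.81433926]
```

View pics/w6c.png

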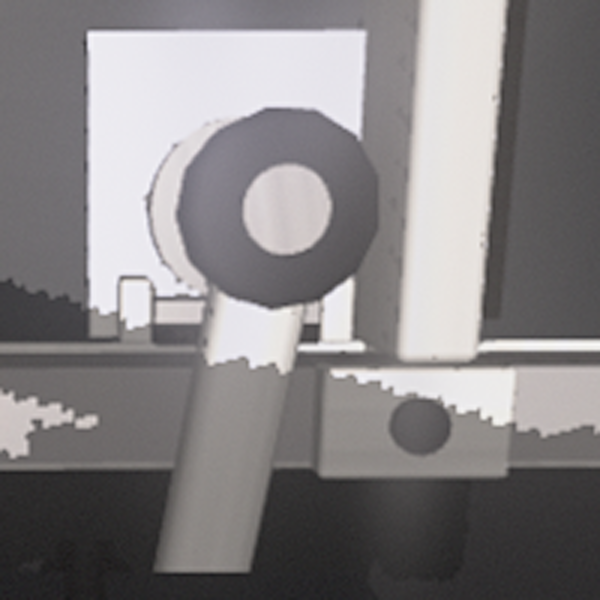

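{"name": "play_rows", "arguments": {"rows": [[[0,-12,0],[0,0,0],0],[[0,-22,0],[0,0,0],0],[[0,-22,-25],[0,0,0],0],[[0,-22,-50],[0,0,0],0],[[0,-22,-50],[0,0,0],0]]}}

```text
time_s: 6.1
tool_pos: [0.4519, -0.2213, 0.2234]
ee_rot: [2.489, 1.908, 0.001]
force: [0.7, 0.8, 0.7]
gripper_width: 0.001
```

```bash
python3 - <<'E'
from h import *
s=status();print(np.round(s["joint_pos"],2))
n="side";im,d=get_image(n);cv2.imwrite("pics/s7.png",cv2.resize(im[100:310,200:440],None,fx=3.3,fy=2.8))
K,R,t=cm(n);v,u=np.mgrid[0:420,0:560];P=np.stack([u,v,np.ones_like(u)],-1).reshape(-1,3)@np.linalg.inv(K).T*d.astype(float).reshape(-1,1)
W=(P-t)@R;S=(np.c_[(W[:,:2]-C)@EX,(W[:,:2]-C)@EY]*1000)-sh(s["tool_pos"]);z=(W[:,2]-s["tool_pos"][2])*1000
for a in range(-130,131,10):
    m=(d.ravel()>0)&(S[:,0]>a)&(S[:,0]<a+10)&(abs(S[:,1])<60)&(z>-5)&(z<150)
    if m.sum():print(a,m.sum(),round(z[m].min()),np.round([S[m][:,1].min(),S[m][:,1].max()]))
E
```

```text
t 6.1 TCP shaker [-130.1 -187. ] z 223.4 F sh [0.4 0.9 0.7] grip 0.001 tool x/y in sh [ 0.  1.  1. -0.] R2z [ 0.004 -0.004 -1.   ]
[-0.56 -0.22  1.96 -0.    1.39 -0.3 ]
-100 19 110 [-33.  27.]
-90 132 78 [-36.  32.]
-80 135 78 [-36.  33.]
-70 108 88 [-36.  33.]
-60 125 86 [-32.  25.]
-50 89 89 [-31. -20.]
-40 85 89 [-32. -16.]
-30 130 75 [-37.   5.]
-20 145 34 [-37.   7.]
-10 197 0 [-38.   5.]
0 202 0 [-37.  -5.]
10 113 83 [-37. -11.]
20 69 80 [-37.  23.]
30 81 89 [-33.  27.]
40 81 89 [-32.  28.]
50 97 88 [-31.  28.]
60 120 90 [-35.  33.]
70 156 78 [-38.  33.]
80 89 97 [-37.  31.]
```

View pics/s7.png

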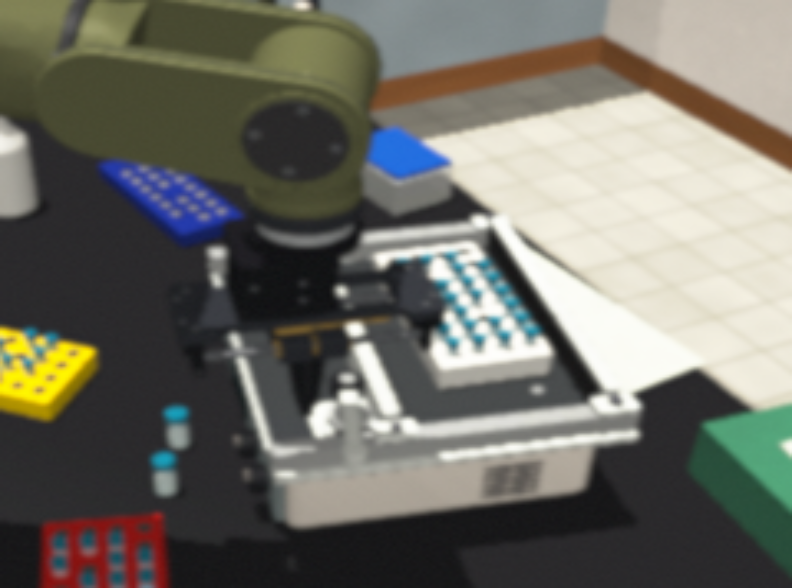

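{"name": "play_rows", "arguments": {"rows": [[[40,0,0],[0,0,0],0],[[80,10,0],[0,0,0],0],[[120,20,0],[0,0,0],0],[[160,30,0],[0,0,0],0],[[200,42,0],[0,0,0],0],[[207,43,15],[0,0,0],0],[[207,43,40],[0,0,0],0],[[207,43,60],[0,0,0],0],[[207,43,78],[0,0,0],0],[[207,43,78],[0,0,0],0]]}}

```text
time_s: 7.15
tool_pos: [0.5427, -0.0323, 0.1378]
ee_rot: [-2.491, -1.908, 0.01]
force: [0.4, -1.3, 0.5]
gripper_width: 0.001
```

```bash
python3 - <<'E'
from h import *
s=status()
im,d=get_image("wrist");cv2.imwrite("pics/w8.png",im)
o=cloud();top(np.vstack(o),"pics/top8.png")
E
```

```text
t 7.15 TCP shaker [-91.4  19.1] z 137.8 F sh [ 0.7 -1.1  0.5] grip 0.001 tool x/y in sh [ 0.001  1.     1.    -0.001] R2z [-0.008 -0.001 -1.   ]
pics/side_7.25.png
```

View pics/w8.png

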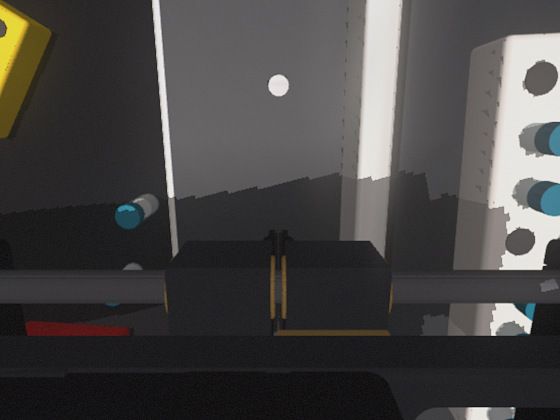

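View pics/top8.png

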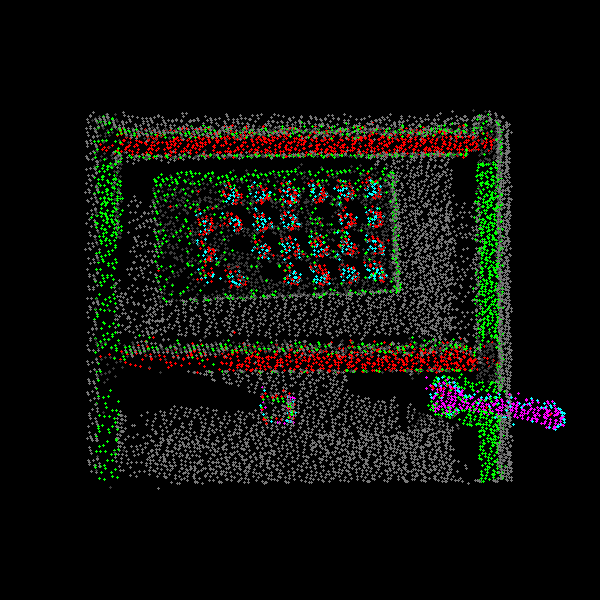

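{"name": "play_rows", "arguments": {"rows": [[[0,6,-5],[0,0,0],0],[[0,12,-5],[0,0,0],0],[[0,17,-5],[0,0,0],0],[[0,22,-5],[0,0,0],0],[[0,27,-5],[0,0,0],0],[[0,32,-5],[0,0,0],0],[[0,37,-5],[0,0,0],0],[[0,42,-5],[0,0,0],0],[[0,47,-5],[0,0,0],0],[[0,52,-5],[0,0,0],0],[[0,56,-5],[0,0,0],0],[[0,60,-5],[0,0,0],0]]}}

```text
time_s: 8.5
tool_pos: [0.6037, -0.0479, 0.1485]
ee_rot: [2.494, 1.911, -0.003]
force: [-5.8, 1.2, 5.0]
gripper_width: 0.001
```

```bash
cat >> h.py <<'E'
def meas():
    o=cloud();S=np.vstack(o)
    B=S[(S[:,2]>160)&(S[:,2]<169)&(abs(S[:,1])<100)]
    h,e=np.histogram(B[:,0],bins=np.arange(-90,140,2))
    # rack right/left front edges: rack top at z 155
    k=S[(S[:,2]>151)&(S[:,2]<158)&(S[:,0]>-40)&(S[:,0]<120)&(S[:,1]>-110)&(S[:,1]<140)]
    if len(k)>50: print("rack x range",np.percentile(k[:,0],[1,50,99]),"y",np.percentile(k[:,1],[1,99]))
    t=o[1];bb=t[(t[:,2]>160)&(t[:,2]<169)&(abs(t[:,1])<100)&(t[:,0]<40)]
    print("bar x scene",np.percentile(bb[:,0],[2,50,98]) if len(bb) else None)
    return o
E
python3 - <<'E'
from h import *
s=status();o=meas();top(np.vstack(o),"pics/top9.png")
E
```

```text
t 8.5 TCP shaker [-28.4  19.8] z 148.5 F sh [-5.9 -0.3  5. ] grip 0.001 tool x/y in sh [ 0.001  1.     1.    -0.001] R2z [-0.002 -0.001 -1.   ]
pics/side_8.55.png
rack x range [-21.9193658   50.488486   119.53522086] y [-92.82757631 121.0475392 ]
bar x scene [-21.69941064  -5.14089884  33.50019929]
```

View pics/top9.png

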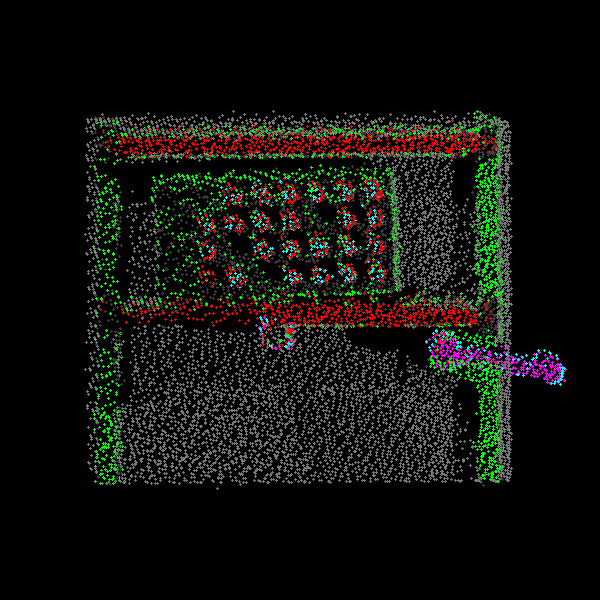

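{"name": "play_rows", "arguments": {"rows": [[[0,4,2],[0,0,0],0],[[0,8,3],[0,0,0],0],[[0,12,3],[0,0,0],0],[[0,15,3],[0,0,0],0],[[0,18,3],[0,0,0],0],[[0,20,3],[0,0,0],0],[[0,20,3],[0,0,0],0]]}}

```text
time_s: 9.3
tool_pos: [0.623, -0.0529, 0.1453]
ee_rot: [-2.493, -1.911, 0.004]
force: [-4.2, 1.8, 4.3]
gripper_width: 0.006
```

```bash
python3 - <<'E'
from h import *
s=status();o=meas();top(np.vstack(o),"pics/top10.png")
E
```

```text
t 9.3 TCP shaker [-8.5 19.9] z 145.3 F sh [-4.6  0.6  4.3] grip 0.006 tool x/y in sh [ 0.001  1.     1.    -0.001] R2z [-0.002 -0.001 -1.   ]
pics/side_9.35.png
rack x range [ -2.08850957  66.91409663 119.39943413] y [-91.46648324 122.79210141]
bar x scene [-2.66048894 13.51600429 39.11348041]
```

View pics/top10.png

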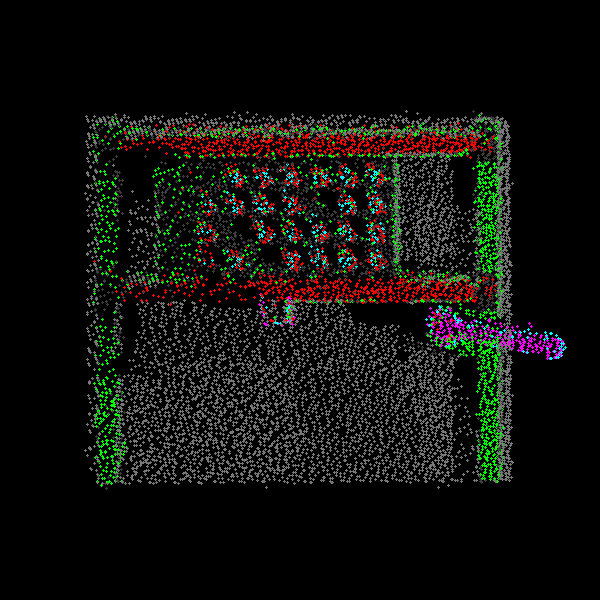

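{"name": "play_rows", "arguments": {"rows": [[[0,1,0],[0,0,0],0],[[0,2,0],[0,0,0],0],[[0,3,0],[0,0,0],0],[[0,3,0],[0,0,0],0]]}}

```text
time_s: 9.8
tool_pos: [0.6249, -0.0534, 0.1453]
ee_rot: [-2.491, -1.91, 0.006]
force: [-5.5, 0.9, 4.3]
gripper_width: 0.005
```

{"name": "play_rows", "arguments": {"rows": [[[0,2,0],[0,0,0],0],[[0,3,0],[0,0,0],0],[[0,4,0],[0,0,0],0],[[0,4,0],[0,0,0],0]]}}

```text
time_s: 10.2
tool_pos: [0.6264, -0.0539, 0.1454]
ee_rot: [-2.487, -1.907, 0.014]
force: [-11.6, 2.0, 7.0]
gripper_width: 0.005
```

{"name": "play_rows", "arguments": {"rows": [[[0,4,0],[0,0,0],0],[[0,6,0],[0,0,0],0],[[0,8,0],[0,0,0],0],[[0,8,0],[0,0,0],0]]}}

```text
time_s: 10.6
tool_pos: [0.6262, -0.0538, 0.1454]
ee_rot: [-2.472, -1.897, 0.037]
force: [-31.4, 6.9, 19.5]
gripper_width: 0.006
```

```bash
python3 - <<'E'
from h import *
s=status();o=meas();top(np.vstack(o),"pics/top11.png")
E
```

```text
t 10.6 TCP shaker [-5.1 20. ] z 145.4 F sh [-32.2  -1.5  19.5] grip 0.006 tool x/y in sh [-0.001  1.     0.999  0.001] R2z [-0.034  0.005 -0.999]
pics/side_10.65.png
rack x range [  1.74389898  68.91790288 119.58389355] y [-93.66906525 119.60552776]
bar x scene [-1.39897988 15.34054921 37.82373808]
```

View pics/top11.png

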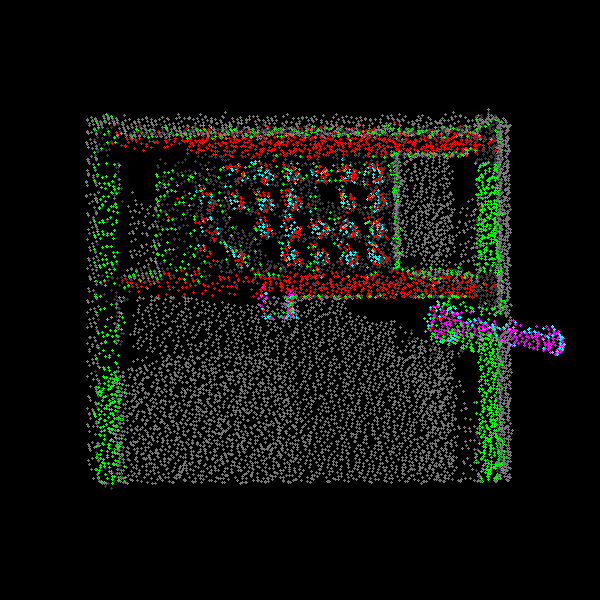

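{"name": "play_rows", "arguments": {"rows": [[[0,-2,0],[0,0,0],0],[[0,-6,0],[0,0,0],0],[[0,-12,0],[0,0,0],0],[[0,-20,0],[0,0,0],0],[[0,-20,0],[0,0,0],0]]}}

```text
time_s: 11.2
tool_pos: [0.6062, -0.0485, 0.1459]
ee_rot: [-2.472, -1.897, 0.037]
force: [-0.4, -0.4, 0.7]
gripper_width: 0.004
```

```bash
python3 - <<'E'
from h import *
s=status();o=meas()
im,d=get_image("wrist");cv2.imwrite("pics/w12.png",im)
E
ls -t pics|head -3
```

```text
t 11.2 TCP shaker [-25.9  19.9] z 145.9 F sh [-0.3 -0.5  0.7] grip 0.004 tool x/y in sh [-0.001  1.     0.999  0.001] R2z [-0.034  0.005 -0.999]
pics/side_11.25.png
rack x range [-17.68214175  66.87951911 119.60837499] y [-97.46949561 122.39186832]
bar x scene [-16.16016604  15.22915237  39.24952175]
w12.png
side_11.25.png
top11.png
```

View pics/w12.png

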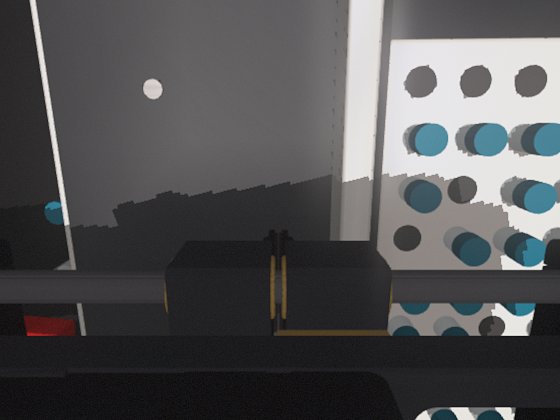

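{"name": "play_rows", "arguments": {"rows": [[[0,0,-20],[-0.034,0,0],0],[[0,0,-50],[-0.034,0,0],0],[[0,0,-80],[-0.034,0,0],0],[[0,0,-80],[-0.034,0,0],0]]}}

```text
time_s: 11.75
tool_pos: [0.6127, -0.0497, 0.2322]
ee_rot: [2.484, 1.906, 0.007]
force: [0.4, -0.1, 0.3]
gripper_width: 0.002
```

```bash
python3 - <<'E'
from h import *
s=status()
E
```

```text
t 11.75 TCP shaker [-19.2  20.5] z 232.2 F sh [ 0.4 -0.   0.3] grip 0.002 tool x/y in sh [-0.001  1.     1.     0.001] R2z [ 0.01  -0.005 -1.   ]
```

{"name": "play_rows", "arguments": {"rows": [[[-36,4,0],[0.008,0,0],0],[[-72,8,0],[0.008,0,0],0],[[-108,12,0],[0.008,0,0],0],[[-144,16,0],[0.008,0,0],0],[[-180,20,0],[0.008,0,0],0],[[-216,23,0],[0.008,0,0],0],[[-216,23,0],[0.008,0,0],0],[[-216,23,0],[0.008,0,0],0]]}}

```text
time_s: 12.55
tool_pos: [0.5786, -0.2648, 0.2319]
ee_rot: [2.492, 1.909, -0.001]
force: [-0.1, -0.6, 0.6]
gripper_width: 0.002
```

```bash
python3 - <<'E'
from h import *
s=status();o=meas();top(np.vstack(o),"pics/top13.png")
im,d=get_image("wrist");cv2.imwrite("pics/w13.png",im)
E
cp pics/side_12*.png pics/s13.png
```

```text
t 12.55 TCP shaker [   3.6 -196.1] z 231.9 F sh [ 0.  -0.6  0.6] grip 0.002 tool x/y in sh [ 0.001  1.     1.    -0.001] R2z [ 0.001 -0.002 -1.   ]
pics/side_12.60.png
rack x range [  2.04738682  65.76607802 119.41949151] y [-98.93329098 131.0500411 ]
bar x scene [ 5.26326637 15.94686283 39.09303414]
```

View pics/top13.png

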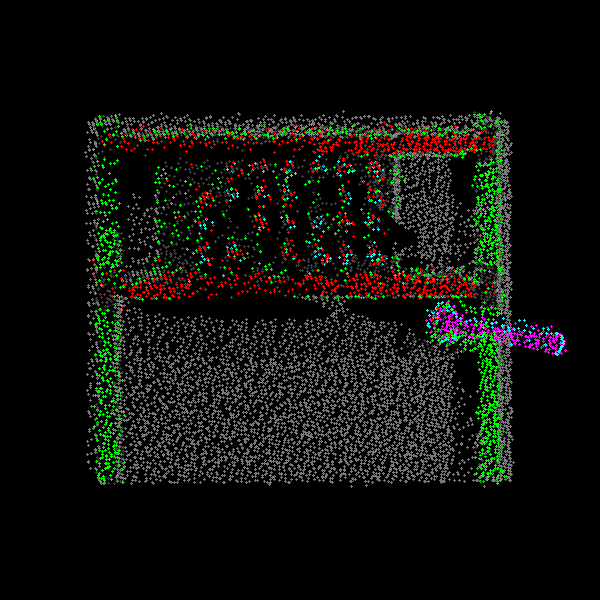

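View pics/s13.png

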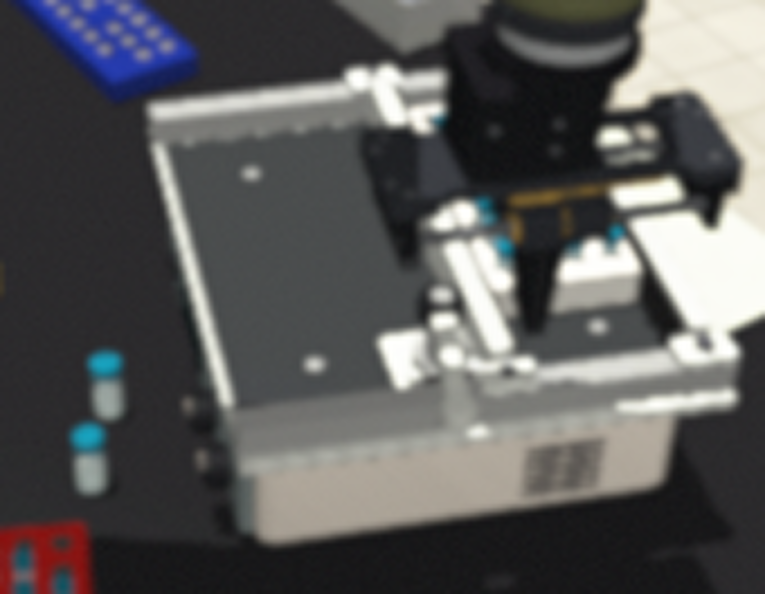

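View pics/w13.png

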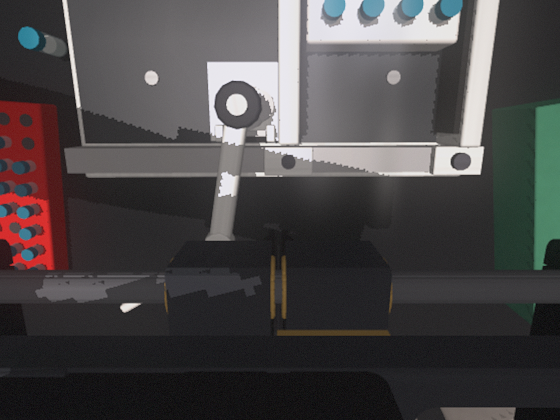

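{"name": "play_rows", "arguments": {"rows": [[[0,0,20],[0,0,0],0],[[0,0,40],[0,0,0],0],[[0,0,55],[0,0,0],0],[[0,0,62],[0,0,0],0],[[0,0,62],[0,0,0],0]]}}

```text
time_s: 13.2
tool_pos: [0.5788, -0.2625, 0.1691]
ee_rot: [2.49, 1.914, -0.002]
force: [0.2, -0.1, -0.1]
gripper_width: 0.005
```

```bash
python3 - <<'E'
from h import *
s=status();p=sh(s["tool_pos"])
im,d=get_image("wrist");cv2.imwrite("pics/w14.png",im)
import math
P=np.array([-19.5,-121.5]);r=70
for j in [1.75,1.6,1.45,1.3,1.15,1.0,.85,.7,.55,.4,.3,.2,.1,0,-.05]:
    th=math.pi-.35+j;u=np.array([math.cos(th),math.sin(th)]);n=-np.array([math.sin(th),-math.cos(th)])
    sup=12*abs(n[0])+10*abs(n[1])+7
    q=P+r*u+sup*n;print(round(j,2),np.round(q,1),"shift tx,ty",np.round([q[1]-p[1],q[0]-p[0]],0))
E
```

```text
t 13.2 TCP shaker [   3.2 -193.9] z 169.1 F sh [ 0.2 -0.1 -0.1] grip 0.005 tool x/y in sh [-0.002  1.     1.     0.002] R2z [-0.    -0.002 -1.   ]
1.75 [ -11.2 -194. ] shift tx,ty [ -0. -14.]
1.6 [ -21.1 -194.7] shift tx,ty [ -1. -24.]
1.45 [ -31.4 -194. ] shift tx,ty [ -0. -35.]
1.3 [ -41.9 -191.6] shift tx,ty [  2. -45.]
1.15 [ -52.1 -187.4] shift tx,ty [  6. -55.]
1.0 [ -61.8 -181.6] shift tx,ty [ 12. -65.]
0.85 [ -70.6 -174. ] shift tx,ty [ 20. -74.]
0.7 [ -78.2 -164.8] shift tx,ty [ 29. -81.]
0.55 [ -84.3 -154.2] shift tx,ty [ 40. -87.]
0.4 [ -88.5 -142.6] shift tx,ty [ 51. -92.]
0.3 [ -90.3 -135.6] shift tx,ty [ 58. -93.]
0.2 [ -91.5 -129.5] shift tx,ty [ 64. -95.]
0.1 [ -92.2 -123.2] shift tx,ty [ 71. -95.]
0 [ -92.3 -116.8] shift tx,ty [ 77. -95.]
-0.05 [ -92.1 -113.5] shift tx,ty [ 80. -95.]
```

View pics/w14.png

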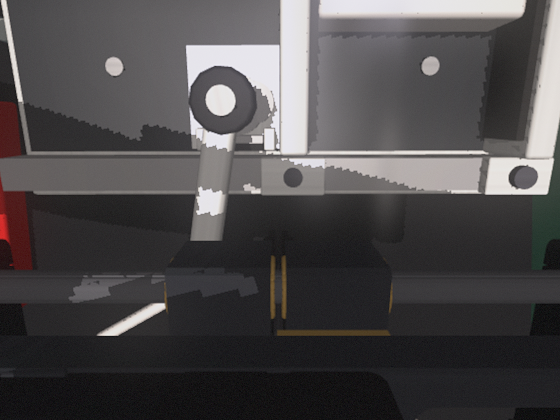

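{"name": "play_rows", "arguments": {"rows": [[[0,-14,0],[0,0,0],0],[[-1,-24,0],[0,0,0],0],[[0,-35,0],[0,0,0],0],[[2,-45,0],[0,0,0],0],[[6,-55,0],[0,0,0],0],[[12,-65,0],[0,0,0],0],[[20,-74,0],[0,0,0],0],[[29,-81,0],[0,0,0],0],[[29,-81,0],[0,0,0],0]]}}

```text
time_s: 14.15
tool_pos: [0.5077, -0.2125, 0.1699]
ee_rot: [2.489, 1.915, -0.002]
force: [-0.7, 0.6, 0.2]
gripper_width: 0.006
```

```bash
python3 - <<'E'
from h import *
s=status();o=meas();top(np.vstack(o),"pics/top15.png")
E
```

```text
t 14.15 TCP shaker [ -78.5 -164.1] z 169.9 F sh [-0.9  0.4  0.2] grip 0.006 tool x/y in sh [-0.004  1.     1.     0.004] R2z [ 0.    -0.002 -1.   ]
pics/side_14.20.png
rack x range [ 10.88249239  76.6953681  119.44013141] y [-88.31899115 125.15555447]
bar x scene [ 5.00686057 15.66758483 39.11222227]
```

View pics/top15.png

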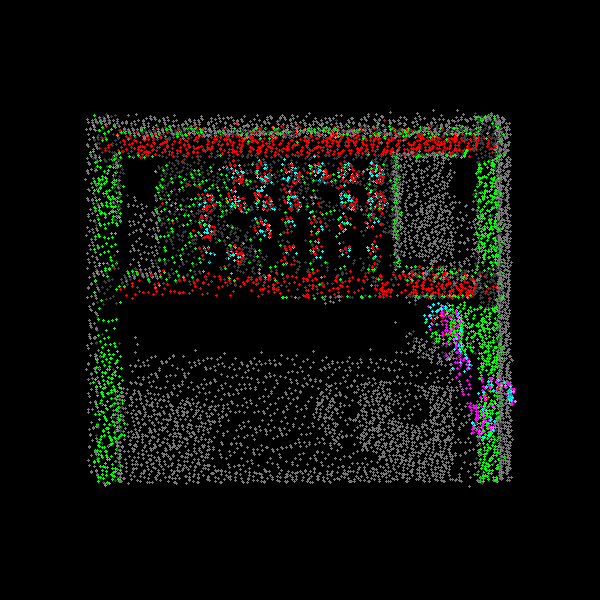

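{"name": "play_rows", "arguments": {"rows": [[[10,-6,0],[0,0,0],0],[[16,-8,0],[0,0,0],0],[[21,-10,0],[0,0,0],0],[[28,-12,0],[0,0,0],0],[[34,-13,0],[0,0,0],0],[[41,-14,0],[0,0,0],0],[[47,-14,0],[0,0,0],0],[[47,-14,0],[0,0,0],0]]}}

```text
time_s: 15.05
tool_pos: [0.5066, -0.1634, 0.1698]
ee_rot: [2.489, 1.916, -0.001]
force: [0.7, -0.1, 1.0]
gripper_width: 0.005
```

```bash
python3 - <<'E'
from h import *
s=status();o=meas();top(np.vstack(o),"pics/top16.png")
im,d=get_image("wrist");cv2.imwrite("pics/w16.png",im)
E
```

```text
t 15.05 TCP shaker [ -92.2 -116.9] z 169.8 F sh [0.7 0.  1. ] grip 0.005 tool x/y in sh [-0.004  1.     1.     0.004] R2z [-0.    -0.001 -1.   ]
pics/side_15.10.png
rack x range [  1.77190502  74.12270814 119.42675195] y [-98.46336138 123.31446052]
bar x scene [ 4.74399789 14.80439491 37.23463504]
```

View pics/top16.png

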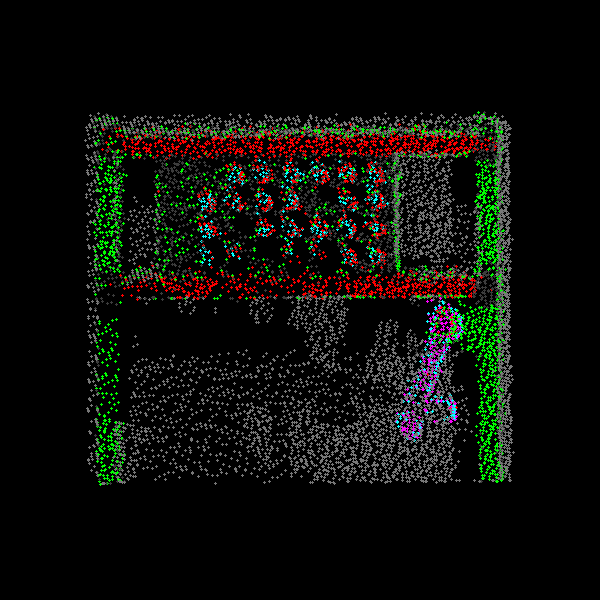

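View pics/w16.png

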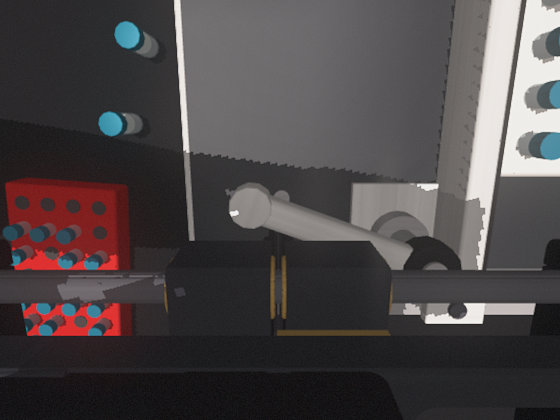

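{"name": "play_rows", "arguments": {"rows": [[[2,0,0],[0,0,0],0],[[4,1,0],[0,0,0],0],[[5,2,0],[0,0,0],0],[[5,2,0],[0,0,0],0]]}}

```text
time_s: 15.6
tool_pos: [0.5073, -0.1615, 0.1693]
ee_rot: [-2.489, -1.916, 0.014]
force: [-9.3, -6.9, 3.8]
gripper_width: 0.004
```

{"name": "play_rows", "arguments": {"rows": [[[-5,-2,0],[0,0,0],0],[[-14,-3,0],[0,0,0],0],[[-14,-3,0],[0,0,0],0],[[-14,-3,-20],[0,0,0],0],[[-14,-3,-50],[0,0,0],0],[[-14,-30,-80],[0,0,0],0],[[-14,-70,-90],[0,0,0],0],[[-14,-110,-100],[0,0,0],0],[[-14,-110,-100],[0,0,0],0]]}}

```text
time_s: 16.5
tool_pos: [0.3966, -0.1457, 0.2726]
ee_rot: [2.487, 1.913, -0.01]
force: [-0.5, -0.3, 0.1]
gripper_width: 0.004
```

```bash
python3 - <<'E'
from h import *
s=status();o=meas();S=np.vstack(o);top(S,"pics/top17.png")
P=S[(S[:,2]>183)&(S[:,2]<190)&(S[:,0]<-38)&(S[:,0]>-120)&(S[:,1]<-60)]
l=cv2.fitLine(P[:,:2].astype(np.float32),cv2.DIST_HUBER,0,.1,.01).ravel();print("lever",l,"j",.35-np.arctan(abs(l[1]/l[0])))
# rack right side edge & near/far edges
for y0,y1 in((-75,-40),(-40,20),(20,70),(70,115)):
    k=S[(S[:,2]>150)&(S[:,2]<158)&(S[:,1]>y0)&(S[:,1]<y1)&(S[:,0]>24)&(S[:,0]<120)]
    print(y0,len(k),np.percentile(k[:,0],[3,97]))
rt=S[(S[:,2]>130)&(S[:,2]<157)&(S[:,0]>30)&(S[:,0]<112)&(S[:,1]<-70)&(S[:,1]>-90)]
print("rack side",cv2.fitLine(rt[:,:2].astype(np.float32),cv2.DIST_HUBER,0,.1,.01).ravel())
for n in("wrist","scene"):
    im,d=get_image(n)
    if n=="scene":im=cv2.resize(im[165:285,180:330],None,fx=5,fy=5,interpolation=cv2.INTER_CUBIC)
    cv2.imwrite(f"pics/{n}17.png",im)
E
cp $(ls -t pics/side_1*|head -1) pics/s17.png
```

```text
t 16.5 TCP shaker [-203.1 -128.4] z 272.6 F sh [-0.4 -0.4  0.1] grip 0.004 tool x/y in sh [-0.003  1.     1.     0.003] R2z [-0.002 -0.007 -1.   ]
pics/side_16.55.png
rack x range [  1.88285412  66.02179201 119.40007154] y [-87.78533507 124.41535154]
bar x scene [ 4.24654799 16.200474   39.24289023]
lever [   0.9430159    -0.33274776  -77.10149    -101.58131   ] j 0.010784119
-75 219 [ 25.02018632 116.62643449]
-40 308 [ 26.37962125 114.97920612]
20 270 [ 25.85148957 116.35922486]
70 332 [ 27.18461315 116.0468707 ]
rack side [ 9.9997729e-01  6.7350576e-03  7.0589981e+01 -8.0255974e+01]
```

View pics/top17.png

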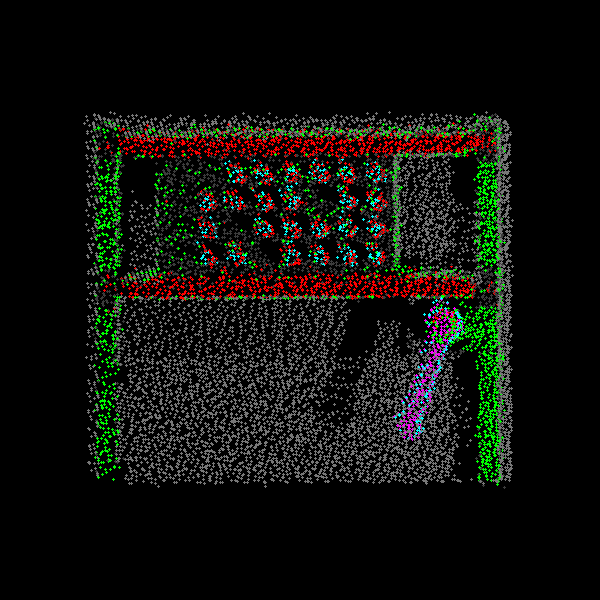

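View pics/s17.png

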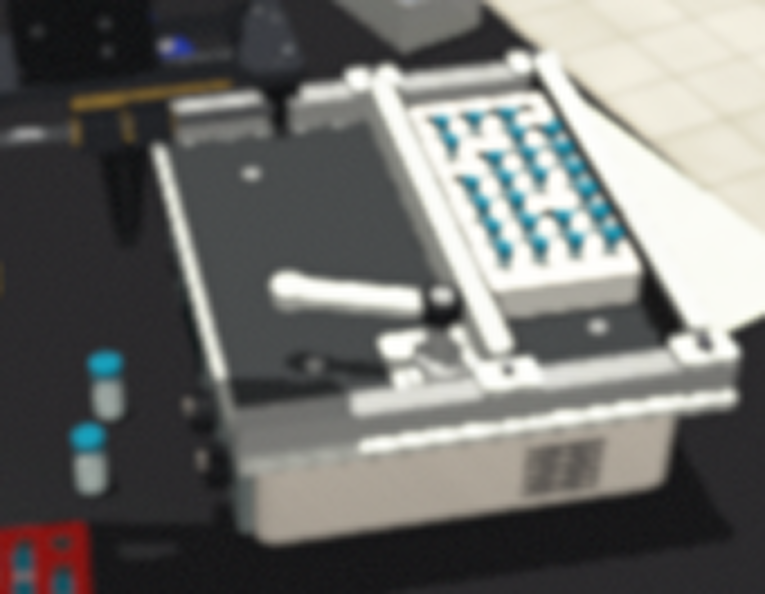

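View pics/scene17.png

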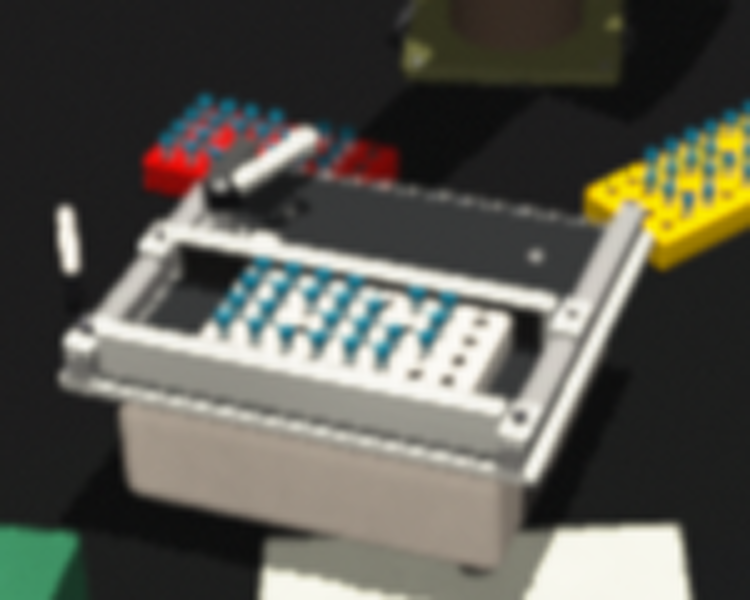

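{"name": "play_rows", "arguments": {"rows": [[[0,0,-20],[0,0,0],0],[[15,45,-25],[0,0,0],0],[[30,90,-25],[0,0,0],0],[[42,135,-25],[0,0,0],0],[[54,180,-25],[0,0,0],0],[[64,225,-25],[0,0,0],0],[[72,270,-25],[0,0,0],0],[[72,270,-25],[0,0,0],0],[[72,270,-25],[0,0,0],0]]}}

```text
time_s: 17.6
tool_pos: [0.6791, -0.1456, 0.2885]
ee_rot: [-2.484, -1.913, 0.019]
force: [-0.1, 0.1, -0.5]
gripper_width: 0.003
```

```bash
python3 - <<'E'
from h import *
s=status()
im,d=get_image("wrist");cv2.imwrite("pics/w18.png",im)
E
```

```text
t 17.6 TCP shaker [ 69.8 -55. ] z 288.5 F sh [-0.1  0.1 -0.5] grip 0.003 tool x/y in sh [-0.004  1.     1.     0.004] R2z [-0.013 -0.003 -1.   ]
```

View pics/w18.png

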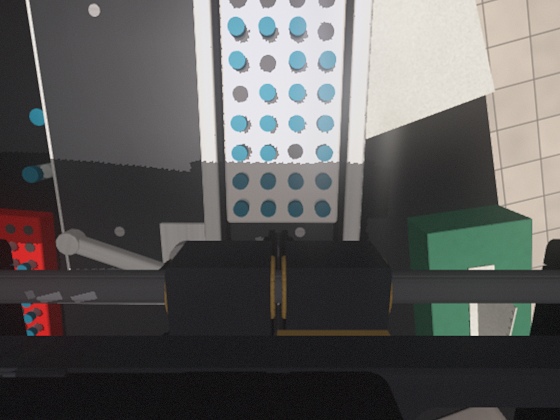

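```bash
python3 - <<'E'
from h import *
M=cm("wrist");im=cv2.imread("pics/w18.png")
def onz(u,v,z):
    K,R,t=M;r=R.T@(np.linalg.inv(K)@[u,v,1]);c=-R.T@t;return sh(c+r*(z-c[2])/r[2])
g=cv2.cvtColor(im,cv2.COLOR_BGR2GRAY)
for v in(80,110,140):
    print(v,g[v,194:230].tolist(),g[v,330:372].tolist())
cv2.imwrite("pics/w18c.png",cv2.resize(im[60:230,180:390],None,fx=3.7,fy=3.4,interpolation=cv2.INTER_CUBIC))
for p in((224,110,.155),(338,110,.155),(339,214,.155),(228,214,.155)):print(p,onz(*p))
for x in(22,122):
    for z in(.165,.155): print("x",x,z,[np.round(proj("wrist",list(C+x/1e3*EX+y*EY)+[z],M),1) for y in(-.06,.06)])
E
```

```text
80 [115, 116, 104, 178, 226, 230, 229, 229, 229, 229, 230, 230, 230, 230, 229, 230, 230, 229, 215, 166, 115, 83, 82, 84, 83, 79, 75, 75, 185, 229, 231, 231, 231, 230, 231, 231] [228, 229, 228, 229, 229, 229, 229, 228, 229, 229, 228, 218, 171, 127, 125, 127, 131, 131, 128, 132, 160, 202, 225, 229, 228, 228, 228, 227, 227, 228, 227, 227, 227, 227, 227, 229, 220, 196, 189, 215, 222, 220]
110 [116, 117, 115, 113, 154, 206, 227, 229, 228, 229, 230, 229, 229, 230, 230, 229, 230, 230, 231, 218, 183, 126, 80, 79, 82, 83, 80, 74, 73, 188, 228, 231, 231, 232, 231, 231] [229, 228, 228, 229, 228, 228, 228, 229, 228, 225, 215, 162, 120, 126, 127, 129, 127, 127, 128, 179, 213, 226, 228, 228, 227, 227, 227, 228, 227, 227, 228, 228, 228, 229, 222, 205, 193, 216, 225, 223, 225, 223]
140 [111, 111, 112, 111, 113, 97, 177, 225, 228, 227, 228, 229, 229, 228, 229, 229, 229, 229, 230, 230, 221, 195, 140, 80, 75, 80, 77, 78, 73, 69, 111, 205, 231, 231, 230, 230] [227, 227, 227, 228, 228, 226, 228, 227, 222, 201, 146, 104, 109, 109, 108, 106, 105, 120, 186, 218, 226, 228, 226, 226, 227, 226, 226, 226, 227, 228, 226, 226, 225, 213, 193, 135, 79, 82, 84, 84, 84, 86]
(224, 110, 0.155) [21.2 18.2]
(338, 110, 0.155) [117.1  18.6]
(339, 214, 0.155) [122.2 -71.9]
(228, 214, 0.155) [ 21.9 -72.7]
x 22 0.165 [array([226., 203.]), array([221.2,  54.6])]
x 22 0.155 [array([227.7, 200.4]), array([223.3,  56.7])]
x 122 0.165 [array([341.3, 203.8]), array([348.7,  55.1])]
x 122 0.155 [array([339.4, 201.1]), array([346.4,  57.2])]
```

View pics/w18c.png

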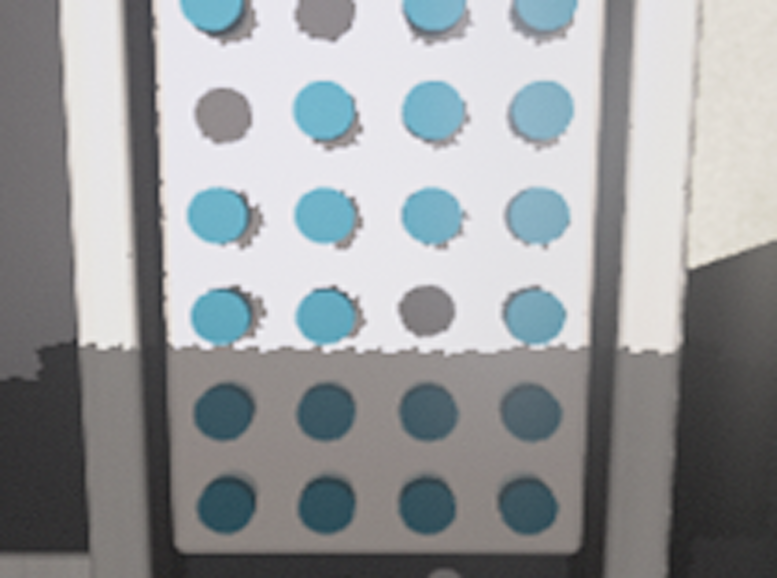

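```bash
python3 - <<'E'
from h import *
status();print(bot.hand_in())
E
```

```text
t 17.65 TCP shaker [ 69.1 -55.2] z 290.2 F sh [-0.4 -0.5 -0.8] grip 0.004 tool x/y in sh [-0.004  1.     1.     0.004] R2z [-0.011 -0.004 -1.   ]
the job is handed in; nothing more can be done
None
```

I clamped the rack and handed the job in at about 17.7 s; the hand-in gives no verdict.

**What I did:** I swung the cam lever out to its stop, measured at about 1.75 rad, with the bar not visibly moved. Then I pushed the bar forward until it stopped moving at about 32 N with the rack against the far bar. Last, I swung the lever back until it stopped against about 11 N and moved the arm clear.

**Last checks:**
- **Lever:** about 0.01 rad from the camera depth fit, so at the locked stop.
- **Rack:** its side edge is about 0.007 rad off square. Its edges lie at about 21–22 mm and 117–122 mm in shaker x, where 22 and 122 are ideal.
- **Clearance:** the arm was free of contact and no bystander in view had visibly moved.

**Less certain:** the 3 mm gaps could not be measured directly, because dark strips, which I take to be the rubber faces, hide them from above. One reading of the rack's far edge (117 mm) would mean a gap of up to 5 mm. It disagrees with the other reading (122 mm) and with the firm stop at 32 N, so I took it as an error in picking the edge.

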